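# Clear the lacquer turntable

## Robot

A 6-joint arm with a two-finger parallel gripper is mounted at the origin on the work surface. World frame = base frame: x ahead of the robot, y to its left, z up, the work surface at z = 0. Lengths are in mm, angles in degrees, forces in N, time in s.
With the tool pointing down it reaches from about 300 to 850 mm from the base axis. Payload 4.2 kg.
Tool frame: the origin (TCP) lies at the very end of the fingers, on their centre line; the grasp point (between the pads) lies 19 mm behind it; z points along the fingers, y is the direction in which the jaws open and shut (so a half turn about z gives the same grasp; the last joint's range is limited). The gripper opens to 91 mm and grips with 3 to 60 N. Pads are 32 mm wide; open, the fingers measure 118 mm over their backs; the gripper's body (76 mm by 178 mm) begins 60 mm behind the grasp point.
Start: joints at [-71.047, 18.312, 89.639, -0, 72.044, -1.146], TCP at [197.602, -539.997, 213.976] pointing down, gripper open.
Joint ranges: [-177.97, 177.97], [-48.28, 115.42], [12.27, 149.76], [-77.06, 257.06], [2.81, 150.46], [-146.56, 146.56]. Speed limits (degrees/s): [147.25, 147.25, 180, 180, 180, 180].

## Interface

Orientations are given as [roll, pitch, yaw] about the fixed x, y, z axes, in that order (R = Rz(yaw) Ry(pitch) Rx(roll)).
In Python, from workcell import env gives the robot as it stands. The module is installed in compiled form; this text tells all that it offers.
- The arm moves only by the tool arm_command, never from a script. Its argument "targets" is a list of rows, each a list of 5 numbers: the closure, from 0 (fully open) to 1 (shut), then the shift along the tool's x, y, z each as a share of 50 cm, from -1 to 1, then the turn about the tool's z as a share of pi/4 rad, from -1 to 1. A call has 1 to 8 rows; each row is the pose to reach, as a shift and turn from the pose measured when the call began, along the tool's axes at that moment; what a row does not reach only later rows make up. A row lasts 1/12 s, in which the tool goes at most 41.7 mm and 7.16 degrees, less where a joint would pass 70% of its speed; a pose out of reach is approached as far as the arm can. A call with a number of a shift or a turn outside -1 to 1 is refused whole. A call with a gripper value outside its range is refused whole. The fingers move at their own pace and stop on an object; "squeeze" is the grip in N (left out, the last holds). Time passes only in rows, so rows that repeat a pose let the fingers close. It gives the time, the measured TCP pose, the force and the opening at its end, in the units of the state.
- env.state(): the state, without advancing time (a new reading comes with each control period).
- env.grab_frame(name): name is "scene" or "side" or "wrist"; returns the picture (384x512x3 uint8, red, green, blue); there is no depth.
- env.camera_params(name): a dict with "camera_matrix" (3x3 intrinsics, pixels), "dist_coeffs" ([k1, k2, p1, p2, k3] as OpenCV has them; the pictures are not rectified), "R" (3x3) and "t" (3): a world point X has camera coordinates R X + t; the wrist camera has in their place "hand_eye" (4x4, takes a point from camera to tool coordinates, whose origin is the TCP and whose axes are the flange's). Camera axes: x right, y down, z forward; pixel columns grow to the right and rows downward; lengths in mm; the calibration is good to about 2 mm. A picture is of the moment at which its call begins: read the wrist's pose just before it. camera_params takes no time and is no camera call.
- env.job_done(): hands the job in, once; it reports no verdict.
The state is a dict: "time_s": time; "qpos": joint angles; "qvel": joint speeds; "effort": joint torques, N m; "ee_pos": TCP position; "ee_rot": TCP orientation; "force": force on the tool from outside, world axes, zero at the start; "torque": the same for the moment, N m; "gripper_width": finger opening in mm.
Only numpy, scipy, OpenCV 4.12 (cv2) and the standard library are available. Lean on these libraries where they do the work, as an engineer would, in place of code of your own. Each camera call takes 0.05 s, during which the arm holds its last target.

## Task

Take the stack on the turntable apart from the top down, one piece at a time: set the black tama ball in the mouth of the celadon cup, put the copper washer over the pin of the pin stand, lay the boxwood block on the cork mat and last the aluminium bar on the long rubber strip, the block and the bar each in the middle and lined up lengthwise with what they lie on. Do not let the tama fall, keep the cup upright, and leave the burnisher lying where it is.

Things in the scene. Friction and masses are not known exactly. Their poses are not given: they have to be found in the camera images.
- tama: Black lacquered wooden ball, 54 mm in diameter, about 60 g (light spot at one end of its bore). Origin at the ball's centre. On top of the stack at the start: it sits in the washer's bore, its centre 23 mm above the washer's upper face.
- washer: Copper spacer washer, a flat ring 68 mm outside diameter, 28 mm bore, 12 mm thick, about 270 g. Origin at the centre of its underside, z up along its axis. Second in the stack, lying on the block; it overhangs the block's long sides by about 8 mm.
- block: Rectangular boxwood block, 110 mm long (x) by 52 mm wide (y) by 24 mm high (z), about 130 g. Origin at the centre of its underside. Third in the stack, lying across the bar.
- bar: Solid bright aluminium bar, 150 mm long (x) by 40 mm wide (y) by 20 mm high (z), about 320 g. Origin at the centre of its underside. Lowest in the stack, flat on the turntable's platter.
- turntable: Dull grey cast aluminium turntable fixed to the bench, its platter locked by the spring knob: platter 160 mm in diameter, its top 40 mm above the bench. The black spring knob stands out 98 mm from the axis at 14 mm height, along -x of its frame. Origin at the centre of its underside. It stays as it is.
- cup: Small glazed grey-green celadon cup, loose on the bench, about 150 g, 38 mm high, 48 mm outside and 40 mm inside diameter at the rim. Origin at the centre of its underside, z up. The tama does not go inside: it seats itself on the rim, in the mouth, with its centre 18 mm above the rim (56 mm above the cup's origin).
- post: Pin stand fixed to the bench: round wooden foot 56 mm in diameter and 10 mm high with an upright steel pin 12 mm in diameter in its middle, rounded tip 40 mm above the bench. Origin at the centre of its underside, z up. The washer lies flat on the foot (its underside 10 mm above the bench) with the pin through its bore.
- mat: Cork mat fixed to the bench, 140 mm long (x) by 82 mm wide (y), 4 mm thick. Origin at the centre of its underside; its top face is 4 mm above that.
- strip: Black rubber strip fixed to the bench, 180 mm long (x) by 70 mm wide (y), 4 mm thick. Origin at the centre of its underside; its top face is 4 mm above that.
- burnisher: Boxwood burnisher, a turned stick 150 mm long (x) and 20 mm thick, lying on the bench beyond the turntable. Origin on the bench under its middle. Not to be moved.
Things that resemble listed ones, but are neither listed nor needed, are in the scene too. There is more than one size of the block; the job needs the smallest.

How it is judged:
By the outcome, as a careful person would: the job done as asked, in the order asked, and still so for the second after the job is handed in, with the robot touching nothing.
It also fails if it takes over 122 s, if anything falls off the work surface, if the arm or the gripper's body presses on something with over 40 N, if the wrist force passes 120 N, or if a joint passes its speed limit or range.

## Working session

There is one attempt and no reset: what is moved stays moved. The work goes in short steps, Python scripts to look and compute and a tool call to move; the robot and the scene stay as the last step left them, time stands still between calls to the robot, and variables do not carry over. Pictures are saved under pics/ and viewed, and the job is handed in when it is done.

Besides the shell and the picture viewer there is one more tool, called after "Call:" as name(argument=value, ...), one argument or row to a line, values as JSON. arm_command: Moves the arm, as the interface text tells. Shift numbers are shares of 50 cm and turn numbers shares of pi/4 rad, none past 1 either way. Its arguments: {"type":"object","properties":{"targets":{"type":"array"},"squeeze":{"type":"number"}},"required":["targets"]}

```bash
ls; mkdir -p pics
python3 - <<'E'
from workcell import env
import cv2
print(env.state())
for n in ["scene","side","wrist"]:
    print(n,env.camera_params(n))
    cv2.imwrite(f"pics/{n}0.png",env.grab_frame(n)[:,:,::-1])
E
```

```text
pics
{'time_s': 0.0, 'qpos': array([-7.10461992e+01,  1.83500045e+01,  8.97086106e+01, -7.57864776e-04,
        7.20425499e+01, -1.14553985e+00]), 'qvel': array([ 0.07477059, -0.01513869, -0.02201509, -0.03363511, -0.01151698,
        0.0526289 ]), 'effort': array([ 4.09774138e-04, -4.12457979e+01, -2.31972045e+01,  7.28204520e-02,
        4.58142778e-02, -1.49528241e-04]), 'ee_pos': array([ 197.42953239, -539.48963481,  213.12174662]), 'ee_rot': array([-1.79898841e+02, -1.30211236e-03,  2.00995738e+01]), 'force': array([ 0.04066362,  0.07690921, -0.0146165 ]), 'torque': array([-0.03736685,  0.03445321,  0.02580892]), 'gripper_width': 91.26469267559268}
scene {'camera_matrix': array([[364.8797632 ,   0.        , 257.02456549],
       [  0.        , 364.8797632 , 191.72250944],
       [  0.        ,   0.        ,   1.        ]]), 'dist_coeffs': array([0.02011868, 0.        , 0.        , 0.        , 0.        ]), 'R': array([[-0.6386162 ,  0.76935051, -0.0164056 ],
       [ 0.54319313,  0.43558341, -0.71778013],
       [-0.54507849, -0.46729743, -0.69607654]]), 't': array([ 334.9548861
[... 425 characters left out ...]
14361, -0.63449994]]), 't': array([353.16249123, 277.05886119, 965.11707688])}
wrist {'camera_matrix': array([[329.87200403,   0.        , 256.46369909],
       [  0.        , 329.87200403, 196.27932141],
       [  0.        ,   0.        ,   1.        ]]), 'dist_coeffs': array([-0.08834827,  0.        ,  0.        ,  0.        ,  0.        ]), 'hand_eye': array([[ 1.37606061e-04, -9.72046954e-01, -2.34786499e-01,
         6.54776210e+01],
       [ 9.99999946e-01,  2.03777942e-04, -2.57577308e-04,
         2.11884207e-01],
       [ 2.98221547e-04, -2.34786451e-01,  9.72046930e-01,
        -1.71347395e+02],
       [ 0.00000000e+00,  0.00000000e+00,  0.00000000e+00,
         1.00000000e+00]])}
```

View pics/scene0.png

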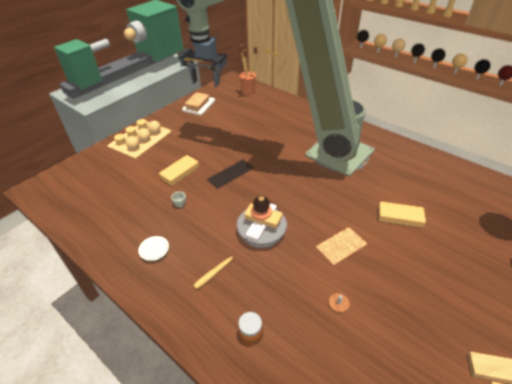

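View pics/side0.png

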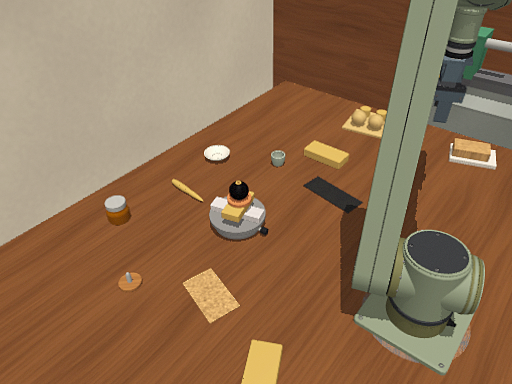

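View pics/wrist0.png

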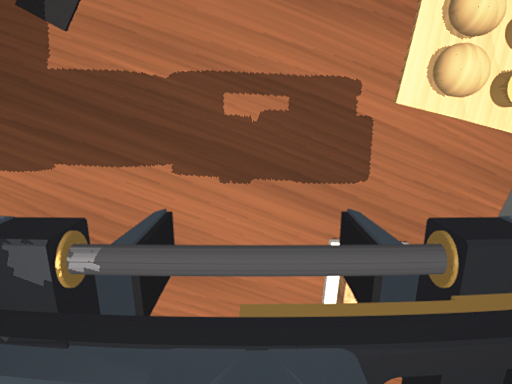

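```bash
cat > h.py <<'E'
import numpy as np, cv2
from scipy.spatial.transform import Rotation as Ro
from workcell import env
def cam(name, st=None):
    p=env.camera_params(name); K=p["camera_matrix"]; D=p["dist_coeffs"]
    if name=="wrist":
        H=np.array(p["hand_eye"]); Rt=Ro.from_euler("xyz",st["ee_rot"],degrees=True).as_matrix()
        Rcw=Rt@H[:3,:3]; c=Rt@H[:3,3]+st["ee_pos"]
        return K,D,Rcw.T,-Rcw.T@c
    return K,D,np.array(p["R"]),np.array(p["t"])
def ray(C,uv):
    K,D,R,t=C
    n=cv2.undistortPoints(np.array(uv,float).reshape(-1,1,2),K,D).reshape(-1,2)
    d=np.c_[n,np.ones(len(n))]@R
    return -R.T@t, d/np.linalg.norm(d,axis=1,keepdims=True)
def onz(C,uv,z):
    o,d=ray(C,uv); return o+d*((z-o[2])/d[:,2])[:,None]
def proj(C,X):
    K,D,R,t=C
    return cv2.projectPoints(np.array(X,float).reshape(-1,3),cv2.Rodrigues(R)[0],t,K,D)[0].reshape(-1,2)
def tri(C1,u1,C2,u2):
    o1,d1=ray(C1,u1);o2,d2=ray(C2,u2);d1=d1[0];d2=d2[0]
    A=np.c_[d1,-d2];s=np.linalg.lstsq(A,o2-o1,rcond=None)[0]
    a=o1+s[0]*d1;b=o2+s[1]*d2
    return (a+b)/2,np.linalg.norm(a-b)
def move(p,yaw=None):
    "tool-axis shares for world target p (TCP) and yaw"
    s=env.state();R=Ro.from_euler("xyz",s["ee_rot"],degrees=True).as_matrix()
    d=R.T@(np.array(p)-s["ee_pos"])/500
    if yaw is None: tz=0
    else:
        # tool down: yaw of world decreases with turn about tool z
        dy=(yaw-s["ee_rot"][2]+90)%180-90
        tz=-dy/45
    print("from",s["ee_pos"].round(1),s["ee_rot"].round(2),"t",round(s["time_s"],2),"shift",d.round(4),"turn",round(tz,4),"dist",round(np.linalg.norm(d)*500,1))
def snap(name,tag,scale=1):
    s=env.state(); im=env.grab_frame(name)[:,:,::-1].copy(); cv2.imwrite(f"pics/{tag}.png",im)
    np.save(f"pics/{tag}.npy",dict(s=s,name=name),allow_pickle=True)
    return cam(name,s),im
def load(tag):
    m=np.load(f"pics/{tag}.npy",allow_pickle=True).item()
    return cam(m["name"],m["s"]),cv2.imread(f"pics/{tag}.png")
E
python3 - <<'E'
from h import *
S=cam("scene");D=cam("side")
for n,a,b,z in [("cup",(179,194),(278,153),38),("post",(340,300),(130,283),10),("mat",(342,245),(211,294),4),("strip",(231,173),(332,193),4),("tama",(261,204),(239,190),0),("burn",(214,272),(187,190),10),("turn",(262,229),(238,214),40)]:
    print(n,onz(S,[a],z).round(0),onz(D,[b],z).round(0),tri(S,[a],D,[b]))
a=cv2.imread("pics/scene0.png")[180:260,140:300];b=cv2.imread("pics/side0.png")[140:250,180:300]
cv2.imwrite("pics/c0.png",np.hstack([cv2.resize(a,(480,320)),cv2.resize(b,(320,320))]))
E
```

```text
cup [[ 595. -295.   38.]] [[ 607. -297.   38.]] (array([ 600.12246281, -287.63637797,   46.015933  ]), np.float64(0.8085943460799769))
post [[580. 343.  10.]] [[582. 347.  10.]] (array([581.31331807, 345.25332805,  11.17130019]), np.float64(3.375440377025534))
mat [[407. 250.   4.]] [[405. 246.   4.]] (array([405.32323731, 247.80515399,   2.95659825]), np.float64(3.617286713467038))
strip [[ 372. -257.    4.]] [[ 372. -260.    4.]] (array([ 371.38334866, -258.11509918,    4.41614867]), np.float64(2.556583013427779))
tama [[425. -64.  -0.]] [[ 614. -101.    0.]] (array([513.21831189,   8.74719865, 119.5358091 ]), np.float64(1.0366014061305602))
burn [[735.  10.  10.]] [[736.   7.  10.]] (array([734.84468839,   8.78363279,  10.38582214]), np.float64(2.378007472409648))
turn [[538.  32.  40.]] [[513.  19.  40.]] (array([523.338401  ,  15.20927795,  23.7633648 ]), np.float64(14.946215920950662))
```

View pics/c0.png

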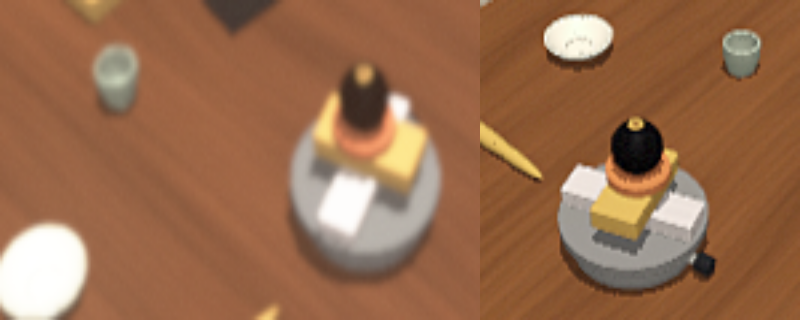

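Run:
```python
from h import *
move([480,-280,320])
```

```text
from [ 197.5 -539.6  213.3] [-179.92   -0.     20.1 ] t 0.15 shift [ 0.7091 -0.2938 -0.2129] turn 0 dist 398.3
```

Call:
arm_command(
  targets=[
    [0,0.71,-0.294,-0.21,0],
    [0,0.71,-0.294,-0.21,0],
    [0,0.71,-0.294,-0.21,0],
    [0,0.71,-0.294,-0.21,0],
    [0,0.71,-0.294,-0.21,0],
    [0,0.71,-0.294,-0.21,0],
    [0,0.71,-0.294,-0.21,0],
    [0,0.71,-0.294,-0.21,0],
  ],
)

```text
time_s: 0.82
ee_pos: [435.2, -320.5, 301.9]
ee_rot: [-179.9, 0.0, 20.1]
force: [0.5, -0.5, 0.6]
gripper_width: 91.4
```

Run:
```python
from h import *
move([480,-280,320])
```

```text
from [ 435.2 -320.5  301.9] [-1.7991e+02  1.0000e-02  2.0090e+01] t 0.82 shift [ 0.1119 -0.0453 -0.0362] turn 0 dist 63.0
```

Call:
arm_command(
  targets=[
    [0,0.11,-0.045,-0.036,0],
    [0,0.11,-0.045,-0.036,0],
    [0,0.11,-0.045,-0.036,0],
    [0,0.11,-0.045,-0.036,0],
    [0,0.11,-0.045,-0.036,0],
  ],
)

```text
time_s: 1.23
ee_pos: [478.4, -280.8, 319.2]
ee_rot: [-179.9, 0.1, 20.1]
force: [0.8, -0.3, 0.1]
gripper_width: 91.4
```

Run:
```python
from h import *
snap("wrist","w1")
move([480,9,320])
```

```text
from [ 478.1 -281.   319.2] [-1.7986e+02  1.0000e-01  2.0030e+01] t 1.28 shift [ 0.2023 -0.5437 -0.0006] turn 0 dist 290.1
```

View pics/w1.png

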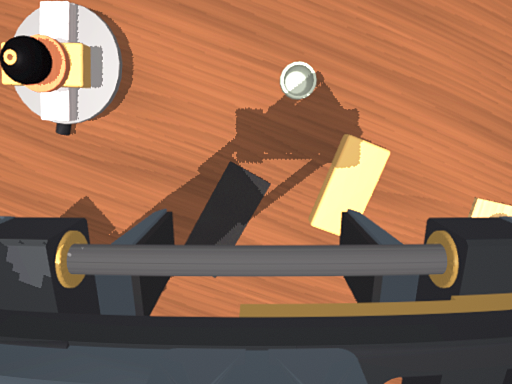

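Run:
```python
from h import *
move([410,-30,300])
C,im=load("w1")
hsv=cv2.cvtColor(im,cv2.COLOR_BGR2HSV)
print(hsv[80,298],hsv[95,290],hsv[68,285])
m=((hsv[:,:,1]<90)&(hsv[:,:,2]>60)).astype(np.uint8)
m[:, :260]=0;m[:,340:]=0;m[:50]=0;m[110:]=0
c=max(cv2.findContours(m,0,1)[0],key=cv2.contourArea)
e=cv2.fitEllipse(c);print(e,cv2.boundingRect(c)); 
P=onz(C,c.reshape(-1,2),38);print("ctr",cv2.minEnclosingCircle(P[:,:2].astype(np.float32)),onz(C,[e[0]],38))
```

```text
from [ 478.1 -281.   319.2] [-1.7986e+02  1.0000e-01  2.0030e+01] t 1.28 shift [ 0.0441 -0.5183  0.0396] turn 0 dist 260.8
[ 30   1 255] [ 43  24 199] [  0   0 255]
((297.8403015136719, 80.0212631225586), (35.934967041015625, 37.68148422241211), 19.336034774780273) (280, 61, 37, 39)
ctr ((602.8692016601562, -292.45220947265625), 24.702545166015625) [[ 603.01583532 -292.50592785   38.        ]]
```

Call:
arm_command(
  targets=[
    [0,0.044,-0.518,0.04,0],
    [0,0.044,-0.518,0.04,0],
    [0,0.044,-0.518,0.04,0],
    [0,0.044,-0.518,0.04,0],
    [0,0.044,-0.518,0.04,0],
    [0,0.044,-0.518,0.04,0],
    [0,0.044,-0.518,0.04,0],
    [0,0.044,-0.518,0.04,0],
  ],
)

```text
time_s: 1.95
ee_pos: [408.4, -29.1, 299.6]
ee_rot: [-179.8, 0.1, 20.2]
force: [-0.9, -0.0, 0.7]
gripper_width: 91.5
```

Call:
arm_command(
  targets=[
    [0,0,0,0,0],
    [0,0,0,0,0],
  ],
)

```text
time_s: 2.12
ee_pos: [408.4, -30.4, 299.5]
ee_rot: [-179.9, 0.1, 20.1]
force: [-0.2, -1.0, 0.7]
gripper_width: 91.0
```

Run:
```python
from h import *
snap("wrist","w2")
print(env.state()["ee_pos"])
```

```text
[408.67236044 -30.54075883 299.51645776]
```

View pics/w2.png

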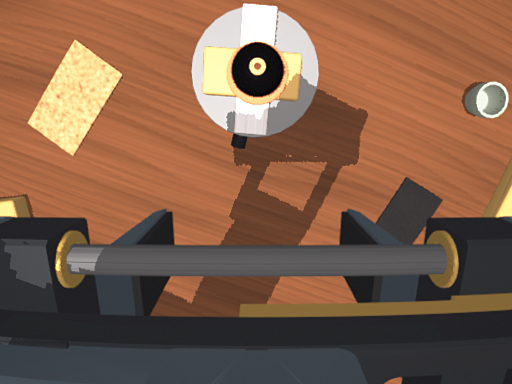

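```bash
python3 - <<'E'
from h import *
C,im=load("w2")
hsv=cv2.cvtColor(im,cv2.COLOR_BGR2HSV)
H,Sa,V=[hsv[:,:,i].astype(int) for i in range(3)]
yy,xx=np.mgrid[:384,:512]
# tama
m=((V<60)&(yy<115)&(yy>30)&(xx>215)&(xx<300)).astype(np.uint8)
c=max(cv2.findContours(m,0,1)[0],key=cv2.contourArea);cc,r=cv2.minEnclosingCircle(c)
print("tama",cc,r,onz(C,[cc],119))
for q in [(215,60),(290,75),(262,15),(250,125),(285,90),(234,85),(70,100),(400,210)]: print(q,hsv[q[1],q[0]])
np.set_printoptions(suppress=True,precision=1)
# block
m=((H>=17)&(H<=30)&(Sa>70)&(V>110)&(yy<130)&(xx>190)&(xx<320)).astype(np.uint8)
cv2.imwrite("pics/m_block.png",m*255)
c=np.vstack([k for k in cv2.findContours(m,0,1)[0] if cv2.contourArea(k)>100])
P=onz(C,c.reshape(-1,2),84)[:,:2].astype(np.float32);print("block",cv2.minAreaRect(P))
m=((Sa<25)&(V>215)&(yy<140)&(xx>190)&(xx<320)).astype(np.uint8)
cv2.imwrite("pics/m_bar.png",m*255)
cs=[k for k in cv2.findContours(m,0,1)[0] if cv2.contourArea(k)>100]
c=np.vstack(cs)
P=onz(C,c.reshape(-1,2),60)[:,:2].astype(np.float32);print("bar",len(cs),cv2.minAreaRect(P),cv2.boxPoints(cv2.minAreaRect(P)))
m=((H<=30)&(H>=12)&(Sa>50)&(V>150)&(yy<160)&(xx<130)).astype(np.uint8)
m=cv2.morphologyEx(m,cv2.MORPH_CLOSE,np.ones((3,3)))
c=max(cv2.findContours(m,0,1)[0],key=cv2.contourArea)
P=onz(C,c.reshape(-1,2),4)[:,:2].astype(np.float32);print("mat",cv2.minAreaRect(P),cv2.boxPoints(cv2.minAreaRect(P)))
cv2.imwrite("pics/m_mat.png",m*255)
E
cd pics; python3 -c "
import cv2,numpy as np
a=[cv2.imread(f'm_{k}.png')[:160,:330] for k in('block','bar','mat')]
a.append(cv2.imread('w2.png')[:160,:330])
cv2.imwrite('mm.png',np.vstack([np.hstack(a[:2]),np.hstack(a[2:])]))"
```

```text
tama (257.2344665527344, 69.11027526855469) 26.629907608032227 [[514.70692402   7.86366072 119.        ]]
(215, 60) [ 29  71 255]
(290, 75) [ 30  73 255]
(262, 15) [  0   0 255]
(250, 125) [  0  11 228]
(285, 90) [ 18 133 219]
(234, 85) [ 22 105 255]
(70, 100) [ 21 109 253]
(400, 210) [15 17 61]
block ((509.4396057128906, 13.5186767578125), (58.24309539794922, 108.97801208496094), 15.840834617614746)
bar 2 ((520.644287109375, 18.846275329589844), (135.25270080566406, 149.8837890625), 62.777320861816406) [[423.1  -7. ]
 [556.3 -75.6]
 [618.2  44.7]
 [484.9 113.3]]
mat ((406.81396484375, 245.2804412841797), (83.39727020263672, 141.4656982421875), 73.17025756835938) [[327.  225.8]
 [462.4 184.9]
 [486.6 264.7]
 [351.2 305.7]]
```

View pics/mm.png

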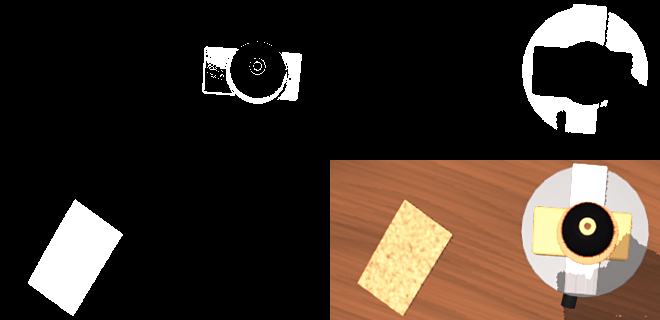

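Run:
```python
from h import *
move([514.3,8.2,200],106)
```

```text
from [408.7 -30.5 299.5] [-1.7987e+02  1.4000e-01  2.0030e+01] t 2.17 shift [0.2255 0.     0.1985] turn -1.9105 dist 150.2
```

Call:
arm_command(
  targets=[
    [0,0.2255,0,0.19,-1],
    [0,0.2255,0,0.19,-1],
    [0,0.2255,0,0.19,-1],
    [0,0.2255,0,0.19,-1],
    [0,0.2255,0,0.19,-1],
    [0,0.2255,0,0.19,-1],
    [0,0.2255,0,0.19,-1],
    [0,0.2255,0,0.19,-1],
  ],
)

```text
time_s: 2.83
ee_pos: [515.0, 6.6, 203.5]
ee_rot: [-179.8, 0.1, 64.9]
force: [-0.5, -0.0, -0.3]
gripper_width: 91.2
```

Run:
```python
from h import *
move([514.3,8.2,180],106)
```

```text
from [515.    6.6 203.5] [-1.7976e+02  5.0000e-02  6.4930e+01] t 2.83 shift [ 0.0024 -0.0024  0.0471] turn -0.9127 dist 23.6
```

Call:
arm_command(
  targets=[
    [0,0.0024,-0.0024,0.047,-0.913],
    [0,0.0024,-0.0024,0.047,-0.913],
    [0,0.0024,-0.0024,0.047,-0.913],
    [0,0.0024,-0.0024,0.047,-0.913],
    [0,0.0024,-0.0024,0.047,-0.913],
    [0,0.0024,-0.0024,0.047,-0.913],
    [0,0.0024,-0.0024,0.047,-0.913],
    [0,0.0024,-0.0024,0.047,-0.913],
  ],
)

```text
time_s: 3.5
ee_pos: [514.6, 7.3, 179.9]
ee_rot: [-179.8, -0.1, 105.7]
force: [0.4, -0.0, -0.6]
gripper_width: 91.3
```

Run:
```python
from h import *
snap("wrist","w3")
move([514.3,8.2,104],106)
```

```text
from [514.5   7.5 179.9] [-1.7978e+02 -1.1000e-01  1.0579e+02] t 3.55 shift [0.0011 0.0005 0.1519] turn -0.0047 dist 75.9
```

View pics/w3.png

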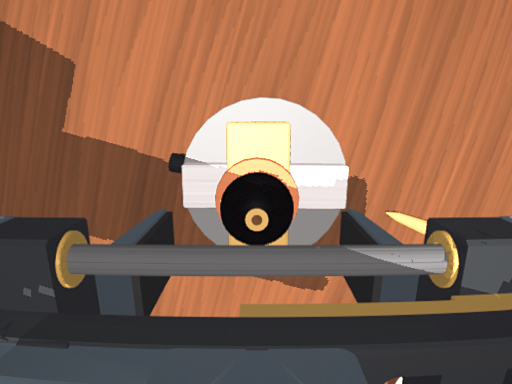

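Run:
```python
from h import *
np.set_printoptions(suppress=True,precision=2)
C,im=load("w3")
V=im.max(2);yy,xx=np.mgrid[:384,:512]
m=((V<60)&(yy<243)&(yy>165)&(xx>215)&(xx<297)).astype(np.uint8)
c=max(cv2.findContours(m,0,1)[0],key=cv2.contourArea)
p=c.reshape(-1,2).astype(float); A=np.c_[2*p,np.ones(len(p))]; s=np.linalg.lstsq(A,(p**2).sum(1),rcond=None)[0]
print(s[:2],np.sqrt(s[2]+s[:2]@s[:2]),cv2.boundingRect(c),onz(C,[s[:2]],119))
# block edges rows 125..160
hsv=cv2.cvtColor(im,cv2.COLOR_BGR2HSV);b=((hsv[:,:,0]>=17)&(hsv[:,:,0]<=32)&(hsv[:,:,1]>60)&(hsv[:,:,2]>110))
L=[];R=[]
for y in range(128,156,3):
    k=np.where(b[y,200:320])[0]+200;L.append((k.min(),y));R.append((k.max()+1,y))
for E in(L,R):
    P=onz(C,E,84)[:,:2];v=P[-1]-P[0];print(np.degrees(np.arctan2(*(v[::-1])))%180,P.mean(0))
top=[(x,np.where(b[100:150,x])[0].min()+100) for x in range(232,286,6)]
P=onz(C,top,84)[:,:2];print("end",P.mean(0),np.degrees(np.arctan2(*(P[-1]-P[0])[::-1])))
```

```text
[256.47 208.22] 35.64955987812878 (221, 173, 72, 70) [[514.11   7.73 119.  ]]
104.68651270828742 [478.05  45.22]
104.81345092277859 [527.5   59.19]
end [496.94  66.57] 15.756866804285362
```

Call:
arm_command(
  targets=[
    [0,0,0,0.08,0],
    [0,0,0,0.152,0],
    [0,0,0,0.152,0],
    [0,0,0,0.152,0],
    [0.1,0,0,0.152,0],
    [1,0,0,0.152,0],
    [1,0,0,0.152,0],
    [1,0,0,0.152,0],
  ],
  squeeze=12,
)

```text
time_s: 4.22
ee_pos: [515.2, 7.6, 105.5]
ee_rot: [-180.0, -0.1, 105.8]
force: [-0.3, 0.9, -0.7]
gripper_width: 67.0
```

Call:
arm_command(
  targets=[
    [1,0,0,0,0],
    [1,0,0,0,0],
    [1,0,0,0,0],
    [1,0,0,0,0],
  ],
)

```text
time_s: 4.55
ee_pos: [515.3, 7.5, 106.2]
ee_rot: [-180.0, -0.0, 105.8]
force: [-1.2, -0.5, 5.5]
gripper_width: 53.1
```

Call:
arm_command(
  targets=[
    [1,0,0,-0.02,0],
    [1,0,0,-0.06,0],
    [1,0,0,-0.1,0],
    [1,0,0,-0.16,0],
    [1,0,0,-0.2,0],
    [1,0,0,-0.2,0],
  ],
)

```text
time_s: 5.05
ee_pos: [518.1, 7.5, 210.3]
ee_rot: [179.5, 0.1, 105.8]
force: [-0.7, 0.6, 0.4]
gripper_width: 53.1
```

Run:
```python
from h import *
print(env.state()["force"],env.state()["gripper_width"])
C,a=snap("side","s1");C,b=snap("wrist","w4")
cv2.imwrite("pics/c1.png",np.hstack([cv2.resize(a[80:260,150:330],(384,384)),b]))
move([603,-292.5,180],106)
```

```text
[-0.71653683  0.58748707  0.35410597] 53.13213861558167
from [515.4   7.4 206.1] [ 1.7997e+02 -3.0000e-02  1.0577e+02] t 5.15 shift [-0.6249  0.0055  0.0519] turn -0.0051 dist 313.6
```

View pics/c1.png

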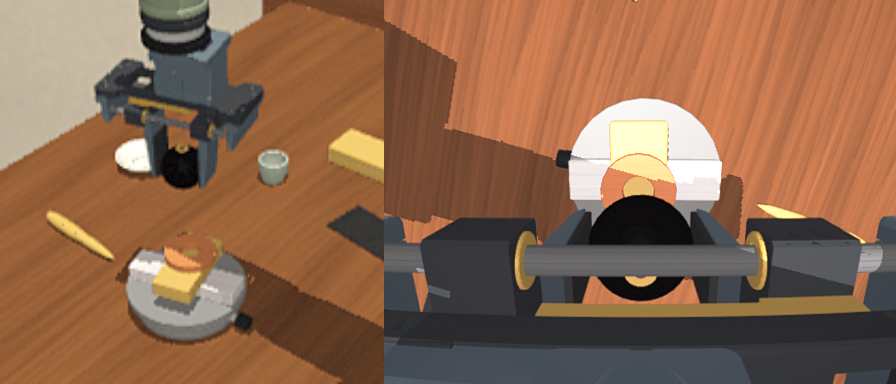

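Call:
arm_command(
  targets=[
    [1,-0.05,0,0.0,0],
    [1,-0.12,0,0.0,0],
    [1,-0.2,0,0.0,0],
    [1,-0.28,0.002,0.0,0],
    [1,-0.36,0.004,0.0,0],
    [1,-0.44,0.005,0.0,0],
    [1,-0.52,0.005,0.0,0],
    [1,-0.58,0.005,0.0,0],
  ],
)

```text
time_s: 5.82
ee_pos: [596.2, -273.8, 203.0]
ee_rot: [-179.9, -0.1, 105.7]
force: [0.1, 0.8, -0.6]
gripper_width: 53.0
```

Run:
```python
from h import *
move([603,-292.5,120],106)
```

```text
from [ 596.2 -273.8  203. ] [-1.7985e+02 -1.4000e-01  1.0569e+02] t 5.82 shift [-0.0402  0.0034  0.1659] turn -0.0068 dist 85.4
```

Call:
arm_command(
  targets=[
    [1,-0.03,0.003,0.03,0],
    [1,-0.04,0.003,0.08,0],
    [1,-0.04,0.003,0.13,0],
    [1,-0.04,0.003,0.166,0],
    [1,-0.04,0.003,0.166,0],
    [1,-0.04,0.003,0.166,0],
  ],
)

```text
time_s: 6.32
ee_pos: [601.4, -291.8, 117.2]
ee_rot: [-179.6, -0.4, 105.7]
force: [-0.2, -0.1, 0.4]
gripper_width: 53.2
```

Run:
```python
from h import *
C,a=snap("side","s2");C2,b=snap("scene","sc2");
cv2.imwrite("pics/c2.png",np.hstack([cv2.resize(a[70:190,220:340],(400,400),interpolation=2),cv2.resize(b[140:240,130:230],(400,400),interpolation=2)]))
move([603,-292.5,43],106)
```

```text
from [ 603.3 -292.6  120.5] [-1.799e+02 -1.000e-01  1.057e+02] t 6.42 shift [ 0.     -0.0002  0.155 ] turn -0.0066 dist 77.5
```

View pics/c2.png

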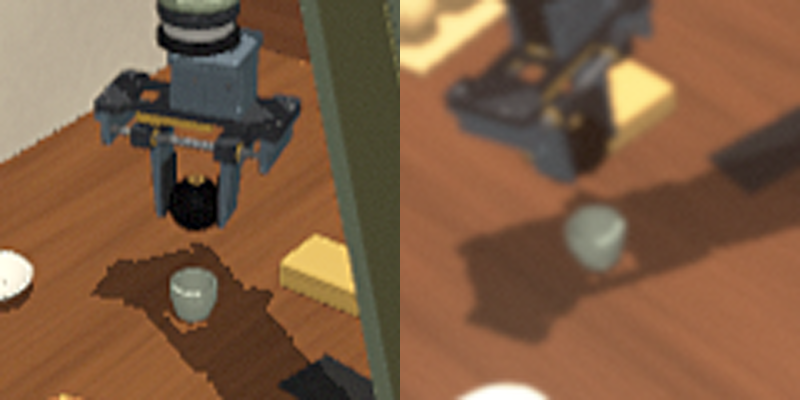

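Call:
arm_command(
  targets=[
    [1,0,0,0.04,0],
    [1,0,0,0.08,0],
    [1,0,0,0.11,0],
    [1,0,0,0.13,0],
    [1,0,0,0.14,0],
    [1,0,0,0.147,0],
    [1,0,0,0.147,0],
    [1,0,0,0.147,0],
  ],
)

```text
time_s: 7.08
ee_pos: [603.8, -292.7, 48.0]
ee_rot: [-180.0, -0.0, 105.7]
force: [-0.1, 0.6, -1.1]
gripper_width: 53.3
```

Run:
```python
from h import *
C,a=snap("side","s3")
cv2.imwrite("pics/c3.png",cv2.resize(a[90:190,230:330],(500,500),interpolation=2))
move([603,-292.5,43],106);print(env.state()["force"])
```

```text
from [ 603.8 -292.8   48.1] [-1.7998e+02 -3.0000e-02  1.0570e+02] t 7.13 shift [ 0.001  -0.0014  0.0101] turn -0.0066 dist 5.1
[ 0.25191599  0.30100337 -0.01598143]
```

View pics/c3.png

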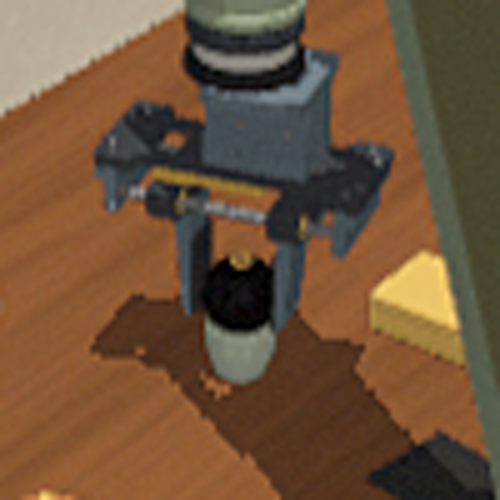

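Call:
arm_command(
  targets=[
    [1,0,-0.001,0.003,0],
    [1,0,-0.001,0.006,0],
    [1,0,-0.001,0.008,0],
    [1,0,-0.001,0.0095,0],
    [1,0,-0.001,0.0095,0],
  ],
)

```text
time_s: 7.55
ee_pos: [603.8, -293.2, 43.9]
ee_rot: [180.0, 0.0, 105.7]
force: [-0.2, -1.0, 2.3]
gripper_width: 53.6
```

Call:
arm_command(
  targets=[
    [1,0,0,0.0015,0],
    [1,0,0,0.0015,0],
    [0.38,0,0,0.0015,0],
    [0.34,0,0,0.0015,0],
    [0.3,0,0,0.0015,0],
    [0.25,0,0,0,0],
    [0.15,0,0,0,0],
    [0,0,0,0,0],
  ],
)

```text
time_s: 8.22
ee_pos: [603.7, -293.2, 43.8]
ee_rot: [180.0, 0.0, 105.7]
force: [-0.6, 0.1, 0.1]
gripper_width: 78.7
```

Run:
```python
from h import *
C,a=snap("side","s4")
cv2.imwrite("pics/c4.png",cv2.resize(a[90:190,230:330],(500,500),interpolation=2))
print(env.state()["gripper_width"])
```

```text
82.75827636460976
```

View pics/c4.png

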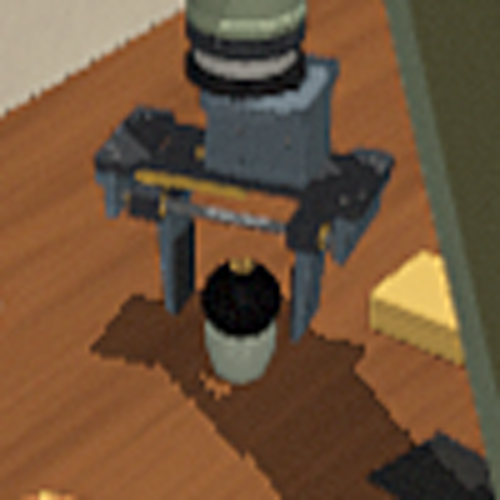

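Tama sits on the cup rim. Rise, then go to a view of mat and pin stand.

Call:
arm_command(
  targets=[
    [0,0,0,-0.05,0],
    [0,0,0,-0.12,0],
    [0,0,0,-0.2,0],
    [0,0,0,-0.28,0],
    [0,0,0,-0.36,0],
    [0,0,0,-0.44,0],
    [0,0,0,-0.5,0],
  ],
)

```text
time_s: 8.85
ee_pos: [603.9, -293.3, 298.0]
ee_rot: [179.8, 0.2, 105.7]
force: [1.4, -0.3, -0.1]
gripper_width: 91.0
```

Run:
```python
from h import *
move([520,-60,260],105)
```

```text
from [ 603.9 -293.3  298. ] [179.78   0.2  105.71] t 8.85 shift [ 0.4948 -0.0355  0.0742] turn 0.0157 dist 250.8
```

Call:
arm_command(
  targets=[
    [0,0.495,-0.0355,0.074,0.015],
    [0,0.495,-0.0355,0.074,0.015],
    [0,0.495,-0.0355,0.074,0.015],
    [0,0.495,-0.0355,0.074,0.015],
    [0,0.495,-0.0355,0.074,0.015],
    [0,0.495,-0.0355,0.074,0.015],
    [0,0.495,-0.0355,0.074,0.015],
    [0,0.495,-0.0355,0.074,0.015],
  ],
)

```text
time_s: 9.52
ee_pos: [519.3, -58.3, 260.3]
ee_rot: [179.8, 0.2, 105.2]
force: [0.3, 0.4, 0.4]
gripper_width: 91.4
```

Call:
arm_command(
  targets=[
    [0,0,0,0,0],
    [0,0,0,0,0],
  ],
)

```text
time_s: 9.68
ee_pos: [519.8, -59.2, 260.6]
ee_rot: [179.7, 0.2, 105.2]
force: [0.1, 0.4, -0.5]
gripper_width: 91.4
```

Run:
```python
from h import *
snap("wrist","w5")
```

```text
(no output)
```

View pics/w5.png

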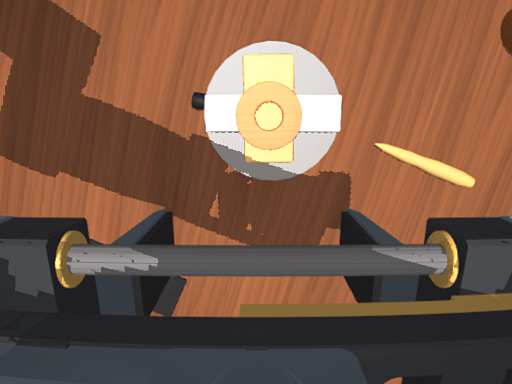

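Run:
```python
from h import *
np.set_printoptions(suppress=True,precision=2)
C,im=load("w5")
hsv=cv2.cvtColor(im,cv2.COLOR_BGR2HSV);H,Sa,V=[hsv[:,:,i].astype(int) for i in range(3)]
yy,xx=np.mgrid[:384,:512]
print(hsv[115,245],hsv[115,268],hsv[65,268],hsv[115,220])
roi=(yy>35)&(yy<180)&(xx>200)&(xx<345)
m=((H<17)&(Sa>90)&(V>150)&(np.hypot(xx-269,yy-115)<40)).astype(np.uint8)
c=max(cv2.findContours(m,0,1)[0],key=cv2.contourArea);h=cv2.convexHull(c)
print("washer",cv2.fitEllipse(h)); P=onz(C,h.reshape(-1,2),96)[:,:2].astype(np.float32);print(cv2.minEnclosingCircle(P),onz(C,[cv2.fitEllipse(h)[0]],96))
b=((H>=17)&(H<=32)&(Sa>60)&(V>110)&roi&(np.hypot(xx-269,yy-115)>36)).astype(np.uint8)
c=np.vstack([k for k in cv2.findContours(b,0,1)[0] if cv2.contourArea(k)>50])
r=cv2.minAreaRect(onz(C,c.reshape(-1,2),84)[:,:2].astype(np.float32));print("block",r)
b=((Sa<25)&(V>225)&roi&((xx<240)|(xx>300))&(yy>90)&(yy<140)).astype(np.uint8)
cv2.imwrite("pics/m1.png",b*255)
c=np.vstack([k for k in cv2.findContours(b,0,1)[0] if cv2.contourArea(k)>50])
r=cv2.minAreaRect(onz(C,c.reshape(-1,2),60)[:,:2].astype(np.float32));print("bar",r)
move([514.5,8,150],105)
```

```text
[ 20 110 255] [ 29  78 255] [ 29  70 255] [  0   0 255]
washer ((268.4236145019531, 115.48665618896484), (30.050106048583984, 31.090335845947266), 14.046685218811035)
((514.433837890625, 8.11391544342041), 15.257630348205566) [[514.36   8.17  96.  ]]
block ((512.752197265625, 14.214794158935547), (50.78845977783203, 108.71610260009766), 15.592662811279297)
bar ((520.2286987304688, 9.80893325805664), (149.42398071289062, 51.91301345825195), 14.880019187927246)
from [519.9 -59.4 260.5] [179.75   0.24 105.16] t 9.73 shift [0.13 0.02 0.22] turn 0.0035 dist 129.5
```

Call:
arm_command(
  targets=[
    [0,0.07,0.01,0.07,0],
    [0,0.129,0.019,0.14,0],
    [0,0.129,0.019,0.22,0],
    [0,0.129,0.019,0.26,0],
    [0,0.129,0.019,0.28,0],
    [0,0.129,0.019,0.28,0],
    [0,0.129,0.019,0.28,0],
  ],
)

```text
time_s: 10.32
ee_pos: [514.2, 4.0, 121.0]
ee_rot: [179.7, 0.3, 105.1]
force: [0.3, -0.3, 0.7]
gripper_width: 91.0
```

Run:
```python
from h import *
move([514.4,8.1,77],105.4)
```

```text
from [514.2   4.  121. ] [179.68   0.27 105.07] t 10.32 shift [0.0081 0.002  0.088 ] turn -0.0073 dist 44.2
```

Call:
arm_command(
  targets=[
    [0,0.008,0.002,0.02,-0.005],
    [0,0.008,0.002,0.05,-0.005],
    [0,0.008,0.002,0.075,-0.005],
    [0,0.008,0.002,0.087,-0.005],
    [0,0.008,0.002,0.087,-0.005],
    [0,0.008,0.002,0.087,-0.005],
  ],
)

```text
time_s: 10.82
ee_pos: [515.2, 7.9, 78.2]
ee_rot: [179.6, 0.3, 105.3]
force: [0.2, -0.7, -0.6]
gripper_width: 91.2
```

Run:
```python
from h import *
move([514.4,8.1,77],105.4)
C,a=snap("side","s5");C,b=snap("wrist","w6")
cv2.imwrite("pics/c5.png",np.hstack([cv2.resize(a[130:250,180:300],(384,384),interpolation=2),b[:300]]) if 0 else np.hstack([cv2.resize(a[140:250,180:290],(384,384),interpolation=2),b[:,90:430]]))
```

```text
from [515.2   7.9  78.2] [179.59   0.3  105.28] t 10.82 shift [ 0.0008 -0.0015  0.0025] turn -0.0026 dist 1.5
```

View pics/c5.png

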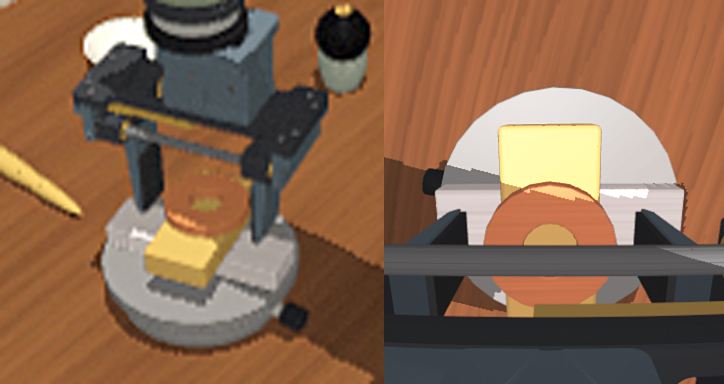

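Call:
arm_command(
  targets=[
    [0,0.001,-0.0015,0.0025,0],
    [0.15,0.001,-0.0015,0.0025,0],
    [1,0.001,-0.0015,0.0025,0],
    [1,0.001,-0.0015,0.0025,0],
    [1,0.001,-0.0015,0.0025,0],
    [1,0.001,-0.0015,0.0025,0],
    [1,0.001,-0.0015,0.0025,0],
    [1,0.001,-0.0015,0.0025,0],
  ],
  squeeze=20,
)

```text
time_s: 11.58
ee_pos: [514.7, 8.3, 77.4]
ee_rot: [179.5, 0.3, 105.3]
force: [0.0, 0.2, 2.5]
gripper_width: 68.3
```

Call:
arm_command(
  targets=[
    [1,0,0,0,0],
    [1,0,0,-0.01,0],
    [1,0,0,-0.03,0],
    [1,0,0,-0.07,0],
    [1,0,0,-0.13,0],
    [1,0,0,-0.2,0],
    [1,0,0,-0.26,0],
    [1,0,0,-0.26,0],
  ],
)

```text
time_s: 12.25
ee_pos: [517.1, 8.7, 214.5]
ee_rot: [178.8, 0.5, 105.3]
force: [1.3, -0.3, -2.5]
gripper_width: 68.0
```

Run:
```python
from h import *
C,a=snap("side","s6");C,b=snap("wrist","w7")
cv2.imwrite("pics/c6.png",np.hstack([cv2.resize(a[80:250,150:320],(384,384),interpolation=2),b[:,90:490]]))
move([545,210,230],105.4)
```

```text
from [513.7   8.7 208.7] [179.39   0.35 105.29] t 12.35 shift [ 0.3717  0.167  -0.0431] turn -0.0025 dist 204.9
```

View pics/c6.png

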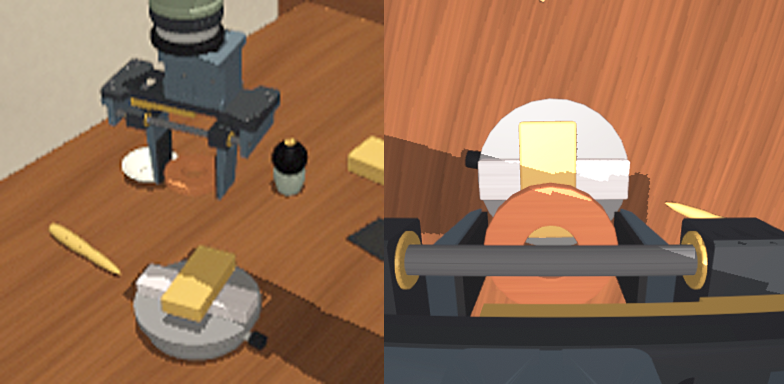

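Run:
```python
from h import *
move([608,230,190],105.4)
```

```text
from [513.7   8.7 208.7] [179.39   0.35 105.29] t 12.35 shift [0.3775 0.2983 0.0383] turn -0.0025 dist 241.3
```

Call:
arm_command(
  targets=[
    [1,0.04,0.03,0.0,0],
    [1,0.1,0.08,0.0,0],
    [1,0.17,0.13,0.0,0],
    [1,0.23,0.18,0.01,0],
    [1,0.29,0.23,0.02,0],
    [1,0.34,0.27,0.03,0],
    [1,0.377,0.298,0.038,0],
    [1,0.377,0.298,0.038,0],
  ],
)

```text
time_s: 13.02
ee_pos: [607.5, 233.8, 185.7]
ee_rot: [179.7, 0.3, 105.5]
force: [0.4, -0.4, -2.1]
gripper_width: 68.3
```

Call:
arm_command(
  targets=[
    [1,0,0,0,0],
    [1,0,0,0,0],
  ],
)

```text
time_s: 13.18
ee_pos: [606.0, 233.6, 182.9]
ee_rot: [-180.0, 0.3, 105.5]
force: [-0.1, -0.1, -2.7]
gripper_width: 67.9
```

Run:
```python
from h import *
snap("wrist","w8")
```

```text
(no output)
```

View pics/w8.png

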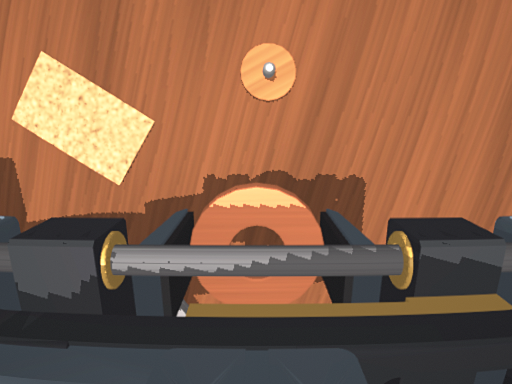

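Run:
```python
from h import *
np.set_printoptions(suppress=True,precision=2)
C,im=load("w8")
hsv=cv2.cvtColor(im,cv2.COLOR_BGR2HSV);H,Sa,V=[hsv[:,:,i].astype(int) for i in range(3)]
yy,xx=np.mgrid[:384,:512]
print(hsv[80,255],hsv[60,255],hsv[72,230],hsv[60,310],hsv[68,269],hsv[76,268])
near=(np.hypot(xx-268,yy-72)<40)
m=((V>235)&(H>=11)&near).astype(np.uint8)
m=cv2.morphologyEx(m,cv2.MORPH_CLOSE,np.ones((3,3)));m=cv2.morphologyEx(m,cv2.MORPH_OPEN,np.ones((5,5)))
cv2.imwrite("pics/m2.png",cv2.resize(np.hstack([m[30:120,210:330]*255,im[30:120,210:330,0]]),None,fx=3,fy=3))
h=cv2.convexHull(max(cv2.findContours(m,0,1)[0],key=cv2.contourArea));e=cv2.fitEllipse(h);print(e)
print("foot",onz(C,[e[0]],10),cv2.minEnclosingCircle(onz(C,h.reshape(-1,2),10)[:,:2].astype(np.float32)))
p=((Sa<60)&near).astype(np.uint8);c=max(cv2.findContours(p,0,1)[0],key=cv2.contourArea);print(cv2.boundingRect(c));M=cv2.moments(c)
print("pin tip 40/ foot 10",onz(C,[(269.5,68)],39),onz(C,[(269,78)],10))
# washer upper arc
s=np.load("pics/w8.npy",allow_pickle=True).item()["s"]
w=(H<16)&(Sa>120)&(V>180)
pts=[]
for x in range(205,311,5):
    k=[y for y in range(175,235) if (im[y,x].astype(int).sum()-im[y-3,x].astype(int).sum())>90]
    if k: pts.append((x,k[0]-1))
print(pts)
P=onz(C,pts,s["ee_pos"][2]+19)[:,:2]
A=np.c_[2*P,np.ones(len(P))];q=np.linalg.lstsq(A,(P**2).sum(1),rcond=None)[0];print("washer",q[:2],np.sqrt(q[2]+q[:2]@q[:2]),s["ee_pos"],s["ee_rot"])
```

```text
[ 16 137 252] [ 15 141 251] [ 11 153 192] [ 11 152 198] [  0   0 255] [  0   2 109]
((267.8523864746094, 71.16024780273438), (54.78368377685547, 56.71126937866211), 176.291748046875)
foot [[587.29 342.24  10.  ]] ((587.4824829101562, 341.9538879394531), 27.5765380859375)
(263, 62, 12, 16)
pin tip 40/ foot 10 [[588.08 341.51  39.  ]] [[590.2  336.21  10.  ]]
[(205, 209), (210, 201), (215, 197), (220, 193), (225, 190), (230, 188), (235, 185), (240, 184), (245, 184), (250, 183), (255, 182), (260, 182), (265, 183), (270, 184), (275, 185), (280, 187), (285, 189), (290, 191), (295, 194), (300, 199), (305, 203), (310, 210)]
washer [604.88 237.93] 30.93837410822046 [606.03 233.55 182.91] [-180.      0.27  105.53]
```

View pics/m2.png

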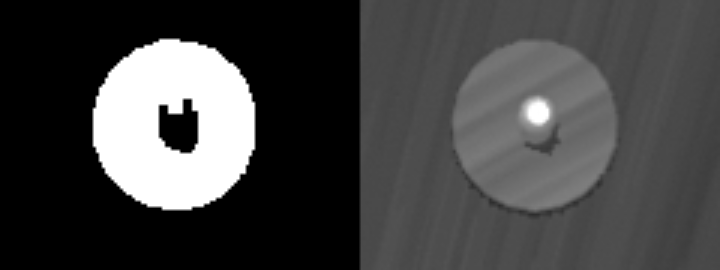

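Run:
```python
from h import *
move([587.8,340.9,75],105.4)
```

```text
from [606.3 233.  183.8] [179.92   0.29 105.49] t 13.23 shift [0.219  0.0216 0.2166] turn 0.002 dist 154.4
```

Call:
arm_command(
  targets=[
    [1,0.05,0.005,0.03,0],
    [1,0.11,0.01,0.08,0],
    [1,0.17,0.016,0.13,0],
    [1,0.205,0.02,0.18,0],
    [1,0.219,0.0216,0.215,0],
    [1,0.219,0.0216,0.215,0],
    [1,0.219,0.0216,0.215,0],
    [1,0.219,0.0216,0.215,0],
  ],
)

```text
time_s: 13.9
ee_pos: [588.8, 339.9, 77.3]
ee_rot: [179.8, 0.3, 105.4]
force: [-0.4, -0.5, -2.2]
gripper_width: 68.1
```

Run:
```python
from h import *
C,a=snap("side","s7");C2,b=snap("scene","sc7")
cv2.imwrite("pics/c7.png",np.hstack([cv2.resize(a[190:310,70:190],(400,400),interpolation=2),cv2.resize(b[230:330,290:390],(400,400),interpolation=2)]))
move([587.8,340.9,20],105.4)
```

```text
from [589.2 340.1  78. ] [179.73   0.25 105.4 ] t 14.0 shift [ 0.0027 -0.0028  0.116 ] turn -0.0 dist 58.0
```

View pics/c7.png

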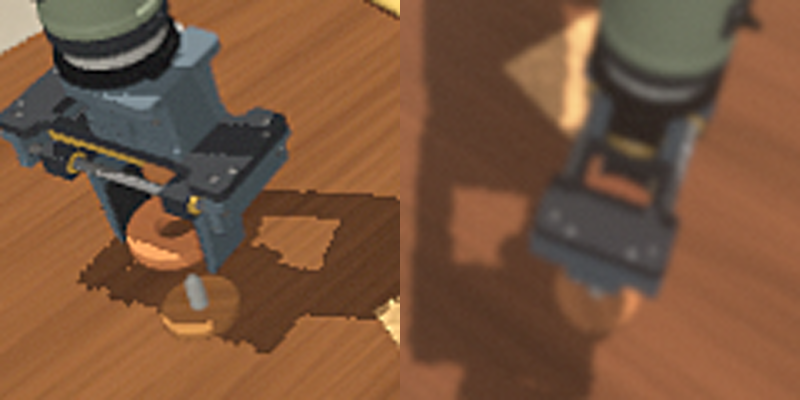

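Call:
arm_command(
  targets=[
    [1,0.001,-0.001,0.02,0],
    [1,0.002,-0.0025,0.05,0],
    [1,0.0025,-0.0025,0.08,0],
    [1,0.0025,-0.0025,0.1,0],
    [1,0.0025,-0.0025,0.118,0],
    [1,0.0025,-0.0025,0.13,0],
    [1,0.0025,-0.0025,0.135,0],
    [1,0.0025,-0.0025,0.135,0],
  ],
)

```text
time_s: 14.67
ee_pos: [588.0, 340.7, 10.0]
ee_rot: [179.8, 0.3, 105.4]
force: [-0.0, -0.8, -1.8]
gripper_width: 68.1
```

Run:
```python
from h import *
C,a=snap("side","s8")
cv2.imwrite("pics/c8.png",cv2.resize(a[200:310,80:190],(500,500),interpolation=2))
move([587.8,340.9,4],105.4);print(env.state()["force"])
```

```text
from [588.3 340.9  10.7] [179.7    0.25 105.4 ] t 14.72 shift [ 0.0003 -0.001   0.0133] turn -0.0001 dist 6.7
[-0.93856761  0.89572229 -2.19628475]
```

View pics/c8.png

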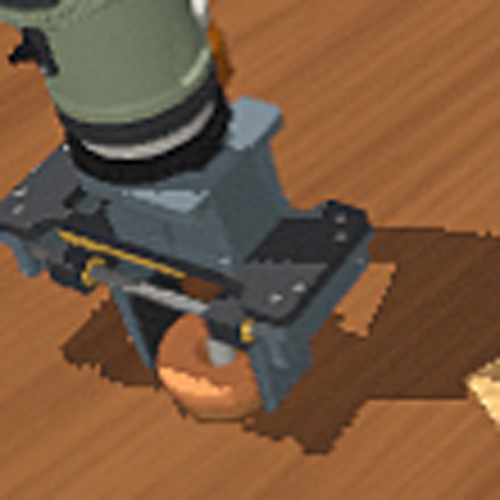

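Pin is through the bore. Lower onto the foot and release.

Call:
arm_command(
  targets=[
    [1,0,-0.001,0.005,0],
    [1,0,-0.001,0.01,0],
    [1,0,-0.001,0.013,0],
    [1,0,-0.001,0.0135,0],
    [1,0,-0.001,0.0135,0],
  ],
)

```text
time_s: 15.13
ee_pos: [587.8, 340.7, 3.8]
ee_rot: [179.7, 0.3, 105.4]
force: [0.3, -0.2, -3.3]
gripper_width: 68.1
```

Call:
arm_command(
  targets=[
    [0.22,0,0,0.001,0],
    [0.18,0,0,0.001,0],
    [0.1,0,0,0,0],
    [0,0,0,0,0],
    [0,0,0,0,0],
    [0,0,0,-0.06,0],
    [0,0,0,-0.13,0],
    [0,0,0,-0.2,0],
  ],
)

```text
time_s: 15.8
ee_pos: [586.6, 340.7, 104.2]
ee_rot: [179.8, 0.3, 105.4]
force: [0.5, 0.7, -0.0]
gripper_width: 91.2
```

Call:
arm_command(
  targets=[
    [0,-0.08,0,-0.08,0],
    [0,-0.16,0,-0.16,0],
    [0,-0.22,0,-0.2,0],
    [0,-0.26,0,-0.22,0],
    [0,-0.26,0,-0.22,0],
    [0,-0.26,0,-0.22,0],
  ],
)

```text
time_s: 16.3
ee_pos: [622.1, 214.1, 217.3]
ee_rot: [179.6, 0.3, 105.2]
force: [0.2, 0.0, 0.1]
gripper_width: 91.4
```

Run:
```python
from h import *
C,a=snap("side","s9");C,b=snap("wrist","w9")
cv2.imwrite("pics/c9.png",np.hstack([cv2.resize(a[240:310,90:160],(256,256),interpolation=2),cv2.resize(b[:256],(512,256))]))
cv2.imwrite("pics/c9.png",np.hstack([cv2.resize(a[240:310,90:160],(288,384),interpolation=2),b]))
move([515,-60,180],105.4)
```

```text
from [620.  216.1 214.1] [179.91   0.24 105.38] t 16.4 shift [-0.4765 -0.3491  0.0696] turn -0.0004 dist 297.4
```

View pics/c9.png

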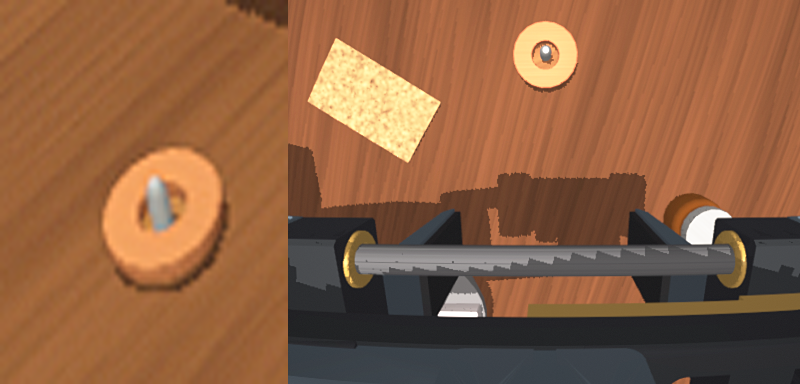

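Call:
arm_command(
  targets=[
    [0,-0.47,-0.345,0.04,0],
    [0,-0.47,-0.345,0.04,0],
    [0,-0.47,-0.345,0.04,0],
    [0,-0.47,-0.345,0.04,0],
    [0,-0.47,-0.345,0.04,0],
    [0,-0.47,-0.345,0.04,0],
    [0,-0.47,-0.345,0.04,0],
    [0,-0.47,-0.345,0.04,0],
  ],
)

```text
time_s: 17.07
ee_pos: [512.2, -60.1, 192.6]
ee_rot: [-179.7, 0.3, 105.2]
force: [0.2, -0.1, -0.3]
gripper_width: 91.2
```

Call:
arm_command(
  targets=[
    [0,0,0,0,0],
    [0,0,0,0,0],
  ],
)

```text
time_s: 17.23
ee_pos: [511.5, -59.2, 191.3]
ee_rot: [-179.6, 0.2, 105.2]
force: [-0.3, 0.8, -0.8]
gripper_width: 90.9
```

```bash
cat > meas.py <<'E'
from h import *
np.set_printoptions(suppress=True,precision=2)
def rect(tag,z,f,roi,open_=3):
    C,im=load(tag);hsv=cv2.cvtColor(im,cv2.COLOR_BGR2HSV);H,S,V=[hsv[:,:,i].astype(int) for i in range(3)]
    m=f(H,S,V).astype(np.uint8);x0,y0,x1,y1=roi;k=np.zeros_like(m);k[y0:y1,x0:x1]=1;m*=k
    m=cv2.morphologyEx(m,cv2.MORPH_CLOSE,np.ones((3,3)));m=cv2.morphologyEx(m,cv2.MORPH_OPEN,np.ones((open_,open_)))
    c=max(cv2.findContours(m,0,1)[0],key=cv2.contourArea)
    (cx,cy),(w,h),a=cv2.minAreaRect(onz(C,c.reshape(-1,2),z)[:,:2].astype(np.float32))
    if w<h:a+=90;w,h=h,w
    print(tag,"ctr %.1f %.1f  size %.1f %.1f  yaw %.2f"%(cx,cy,w,h,(a+90)%180-90))
E
python3 - <<'E'
from meas import *
snap("wrist","w10")
y=lambda H,S,V:(H>=17)&(H<=32)&(S>60)&(V>150)
for t,r in(("w2",(0,20,135,170)),("w8",(0,40,165,195)),("w9",(10,30,160,170))):
    rect(t,4,y if t!="w8" else y,r)
E
```

```text
w2 ctr 406.9 246.3  size 139.8 81.5  yaw -17.06
w8 ctr 406.9 245.4  size 140.0 81.9  yaw -17.02
w9 ctr 406.8 245.4  size 139.7 81.9  yaw -16.89
```

View pics/w10.png

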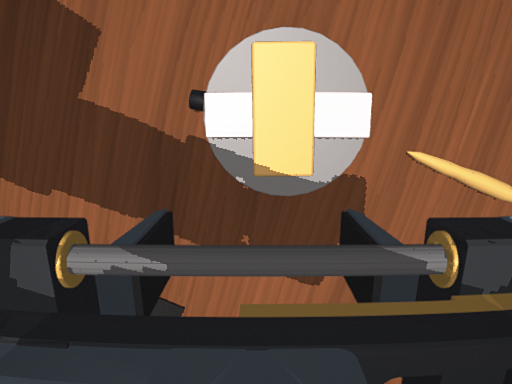

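Run:
```python
from meas import *
rect("w10",84,lambda H,S,V:(H>=17)&(H<=32)&(S>50)&(V>100),(235,30,335,185))
C,im=load("w10");hsv=cv2.cvtColor(im,cv2.COLOR_BGR2HSV)
b=(hsv[:,:,1]<40)&(hsv[:,:,2]>228)
T=[];B=[]
for x in list(range(210,246,4))+list(range(322,368,4)):
    k=np.where(b[85:150,x])[0]+85;T.append((x,k.min()));B.append((x,k.max()+1))
print(T,B)
for e in(T,B):
    P=onz(C,e,60)[:,:2];f=np.polyfit(P[:,0],P[:,1],1);print(np.degrees(np.arctan(f[0])),f[1]+f[0]*515)
E1=[(np.where(b[y,200:250])[0].min()+200,y) for y in range(98,132,5)];E2=[(np.where(b[y,320:385])[0].max()+321,y) for y in range(98,132,5)]
print(onz(C,E1,60).mean(0),onz(C,E2,60).mean(0),(onz(C,E1,60).mean(0)+onz(C,E2,60).mean(0))/2)
move([512.8,14.2,110],105.5)
```

```text
w10 ctr 513.0 14.6  size 108.3 51.0  yaw -74.23
[(210, np.int64(93)), (214, np.int64(93)), (218, np.int64(93)), (222, np.int64(93)), (226, np.int64(93)), (230, np.int64(93)), (234, np.int64(92)), (238, np.int64(92)), (242, np.int64(92)), (322, np.int64(92)), (326, np.int64(92)), (330, np.int64(92)), (334, np.int64(92)), (338, np.int64(92)), (342, np.int64(92)), (346, np.int64(92)), (350, np.int64(92)), (354, np.int64(93)), (358, np.int64(93)), (362, np.int64(93)), (366, np.int64(93))] [(210, np.int64(137)), (214, np.int64(137)), (218, np.int64(137)), (222, np.int64(137)), (226, np.int64(137)), (230, np.int64(137)), (234, np.int64(137)), (238, np.int64(137)), (242, np.int64(137)), (322, np.int64(137)), (326, np.int64(137)), (330, np.int64(137)), (334, np.int64(137)), (338, np.int64(137)), (342, np.int64(137)), (346, np.int64(137)), (350, np.int64(137)), (354, np.int64(137)), (358, np.int64(137)), (362, np.int64(137)), (366, np.int64(137))]
15.60530586040524 31.8232924420399
15.418419105456653 -8.857691393393111
[447.76  -5.14  60.  ] [591.44  34.61  60.  ] [519.6   14.74  60.  ]
from [512.1 -58.7 191.6] [-179.61    0.17  105.27] t 17.28 shift [0.14 0.04 0.16] turn -0.0051 dist 109.4
```

Call:
arm_command(
  targets=[
    [0,0.08,0.02,0.03,-0.008],
    [0,0.14,0.039,0.08,-0.008],
    [0,0.14,0.039,0.15,-0.008],
    [0,0.14,0.039,0.19,-0.008],
    [0,0.14,0.039,0.215,-0.008],
    [0,0.14,0.039,0.23,-0.008],
    [0,0.14,0.039,0.23,-0.008],
    [0,0.14,0.039,0.23,-0.008],
  ],
)

```text
time_s: 17.95
ee_pos: [512.3, 14.4, 76.4]
ee_rot: [-179.6, 0.2, 105.7]
force: [0.1, -0.4, 1.2]
gripper_width: 91.2
```

Run:
```python
from h import *
move([513,14.4,64],105.7)
C,a=snap("side","s10")
cv2.imwrite("pics/c10.png",cv2.resize(a[140:250,180:290],(500,500),interpolation=2))
```

```text
from [512.3  14.4  76.4] [-1.7962e+02  1.6000e-01  1.0571e+02] t 17.95 shift [-0.0004  0.0015  0.0247] turn 0.0003 dist 12.4
```

View pics/c10.png

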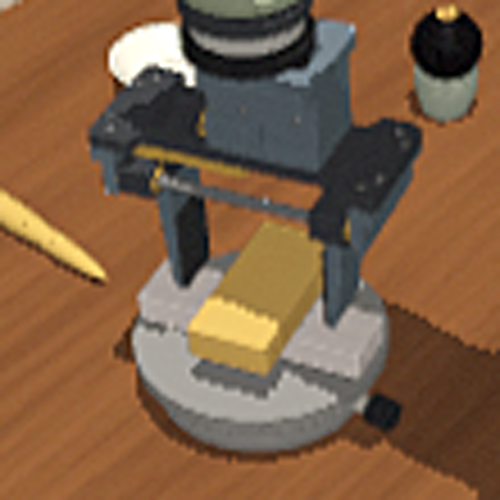

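Call:
arm_command(
  targets=[
    [0,0,0.0015,0.012,0],
    [0.1,0,0.0015,0.024,0],
    [0.3,0,0.0015,0.024,0],
    [1,0,0.0015,0.024,0],
    [1,0,0.0015,0.024,0],
    [1,0,0.0015,0.024,0],
    [1,0,0.0015,0.024,0],
    [1,0,0.0015,0.024,0],
  ],
  squeeze=15,
)

```text
time_s: 18.67
ee_pos: [513.5, 14.2, 65.2]
ee_rot: [-179.7, 0.2, 105.7]
force: [-0.6, 0.1, 0.8]
gripper_width: 52.1
```

Call:
arm_command(
  targets=[
    [1,0,0,0,0],
    [1,0,0,0,0],
    [1,0,0,-0.01,0],
    [1,0,0,-0.04,0],
    [1,0,0,-0.1,0],
    [1,0,0,-0.17,0],
    [1,0,0,-0.22,0],
    [1,0,0,-0.22,0],
  ],
)

```text
time_s: 19.33
ee_pos: [517.3, 14.8, 180.8]
ee_rot: [179.7, 0.4, 105.7]
force: [1.4, -0.7, -1.1]
gripper_width: 52.1
```

Run:
```python
from meas import *
C,a=snap("side","s11");C,b=snap("wrist","w11")
cv2.imwrite("pics/c11.png",np.hstack([cv2.resize(a[80:250,150:320],(288,384),interpolation=2),b]))
move([406.9,245.6,140],163)
```

```text
from [514.   14.7 175.8] [-179.81    0.22  105.68] t 19.43 shift [ 0.5  -0.08  0.07] turn -1.2738 dist 257.0
```

View pics/c11.png

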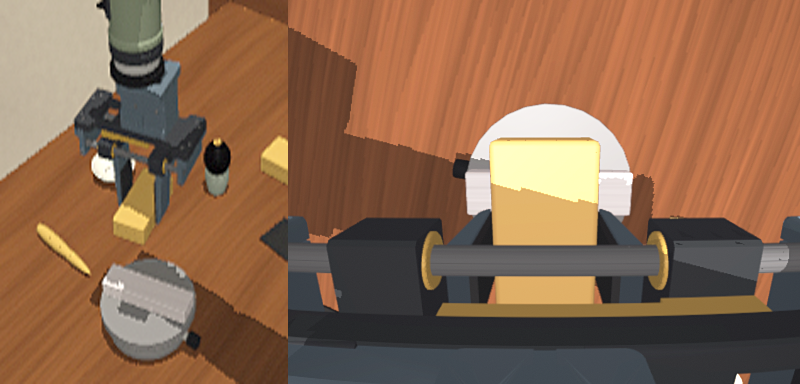

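Run:
```python
from meas import *
C,im=load("w11");s=np.load("pics/w11.npy",allow_pickle=True).item()["s"]
hsv=cv2.cvtColor(im,cv2.COLOR_BGR2HSV);b=(hsv[:,:,0]>=17)&(hsv[:,:,0]<=32)&(hsv[:,:,1]>50)&(hsv[:,:,2]>150)
e=[(x,np.where(b[120:180,x])[0].min()+120) for x in range(212,304,8)];print(e)
P=onz(C,e,s["ee_pos"][2]+19)
R=Ro.from_euler("xyz",s["ee_rot"],degrees=True).as_matrix();print((P-s["ee_pos"])@R)
L=[(np.where(b[y,180:320])[0].min()+180,y) for y in(150,165,180,195)];Rr=[(np.where(b[y,180:320])[0].max()+181,y) for y in(150,165,180,195)]
for q in(L,Rr): print((onz(C,q,s["ee_pos"][2]+19)-s["ee_pos"])@R)
```

```text
[(212, np.int64(138)), (220, np.int64(138)), (228, np.int64(138)), (236, np.int64(138)), (244, np.int64(137)), (252, np.int64(137)), (260, np.int64(138)), (268, np.int64(138)), (276, np.int64(138)), (284, np.int64(138)), (292, np.int64(138)), (300, np.int64(137))]
[[ 55.99 -20.33 -19.31]
 [ 55.98 -16.67 -19.3 ]
 [ 55.97 -13.01 -19.3 ]
 [ 55.96  -9.36 -19.29]
 [ 56.41  -5.7  -19.29]
 [ 56.41  -2.06 -19.29]
 [ 55.96   1.59 -19.28]
 [ 55.96   5.24 -19.27]
 [ 55.96   8.89 -19.27]
 [ 55.97  12.54 -19.26]
 [ 55.98  16.2  -19.26]
 [ 56.45  19.85 -19.26]]
[[ 50.54 -25.57 -19.29]
 [ 43.57 -25.36 -19.25]
 [ 36.47 -25.15 -19.22]
 [ 29.21 -24.95 -19.18]]
[[ 50.54  25.56 -19.22]
 [ 43.58  25.35 -19.18]
 [ 36.47  25.62 -19.15]
 [ 29.22  25.42 -19.11]]
```

Call:
arm_command(
  targets=[
    [1,0.05,-0.01,0,-0.1],
    [1,0.11,-0.02,0,-0.25],
    [1,0.18,-0.03,0,-0.4],
    [1,0.25,-0.04,0.01,-0.55],
    [1,0.32,-0.05,0.02,-0.7],
    [1,0.39,-0.06,0.02,-0.85],
    [1,0.45,-0.07,0.02,-1],
    [1,0.48,-0.075,0.02,-1],
  ],
)

```text
time_s: 20.1
ee_pos: [410.0, 237.5, 162.9]
ee_rot: [-179.5, -0.2, 151.0]
force: [-0.0, 0.5, -2.0]
gripper_width: 51.9
```

Run:
```python
from h import *
move([406.9,245.6,80],163)
```

```text
from [410.  237.5 162.9] [-179.51   -0.19  151.03] t 20.1 shift [0.0128 0.0126 0.1657] turn -0.2659 dist 83.3
```

Call:
arm_command(
  targets=[
    [1,0.005,0.005,0.04,-0.13],
    [1,0.011,0.0126,0.09,-0.266],
    [1,0.0115,0.0126,0.13,-0.266],
    [1,0.0115,0.0126,0.165,-0.266],
    [1,0.0115,0.0126,0.165,-0.266],
    [1,0.0115,0.0126,0.165,-0.266],
  ],
)

```text
time_s: 20.6
ee_pos: [405.9, 244.4, 78.6]
ee_rot: [-179.3, -0.5, 163.0]
force: [-0.0, 1.0, -1.5]
gripper_width: 51.9
```

Run:
```python
from h import *
move([407.6,245.4,14],163)
```

```text
from [405.9 244.4  78.6] [-179.34   -0.5   163.  ] t 20.6 shift [-0.0038  0.0044  0.1291] turn 0.0 dist 64.6
```

Call:
arm_command(
  targets=[
    [1,-0.002,0.002,0.03,0],
    [1,-0.0035,0.004,0.07,0],
    [1,-0.0035,0.004,0.1,0],
    [1,-0.0035,0.004,0.12,0],
    [1,-0.0035,0.004,0.127,0],
    [1,-0.0035,0.004,0.127,0],
    [1,-0.0035,0.004,0.127,0],
  ],
)

```text
time_s: 21.18
ee_pos: [408.1, 245.6, 15.8]
ee_rot: [-179.4, -0.4, 163.0]
force: [0.6, -0.8, -2.1]
gripper_width: 52.4
```

Run:
```python
from h import *
move([407.6,245.4,9],163)
```

```text
from [408.1 245.6  15.8] [-179.41   -0.43  162.99] t 21.18 shift [ 0.0008 -0.0005  0.0137] turn -0.0002 dist 6.9
```

Call:
arm_command(
  targets=[
    [1,0.0008,0,0.005,0],
    [1,0.0008,0,0.01,0],
    [1,0.0008,0,0.013,0],
    [1,0.0008,0,0.0135,0],
    [1,0.0008,0,0.0135,0],
  ],
)

```text
time_s: 21.6
ee_pos: [407.9, 245.9, 9.4]
ee_rot: [-179.4, -0.4, 163.0]
force: [-0.7, -0.1, 1.5]
gripper_width: 52.1
```

Call:
arm_command(
  targets=[
    [0.4,0,0,0.001,0],
    [0.35,0,0,0.0,0],
    [0.25,0,0,0,0],
    [0.1,0,0,0,0],
    [0,0,0,0,0],
    [0,0,0,-0.06,0],
    [0,0,0,-0.13,0],
    [0,0,0,-0.2,0],
  ],
)

```text
time_s: 22.27
ee_pos: [408.1, 246.1, 110.0]
ee_rot: [-179.3, -0.5, 163.0]
force: [0.6, 0.6, 0.4]
gripper_width: 90.9
```

Run:
```python
from h import *
C,a=snap("side","s12")
cv2.imwrite("pics/c12.png",cv2.resize(a[230:340,150:260],(500,500),interpolation=2))
print(env.state()["qpos"])
move([480,140,240],15.5)
```

```text
[ 2.97772906e+01  1.50690629e+01  1.09814517e+02 -1.02056127e-01
  5.51333886e+01 -4.31613509e+01]
from [412.4 248.6 116.9] [-1.7993e+02  5.0000e-02  1.6300e+02] t 22.32 shift [-0.1931 -0.1685 -0.2458] turn -0.7223 dist 177.5
```

View pics/c12.png

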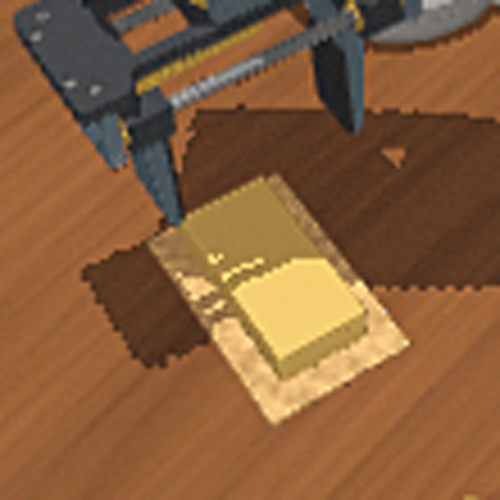

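Run:
```python
from h import *
move([530,255,230],15.5)
```

```text
from [412.4 248.6 116.9] [-1.7993e+02  5.0000e-02  1.6300e+02] t 22.32 shift [-0.2214  0.0807 -0.226 ] turn -0.7223 dist 163.3
```

Call:
arm_command(
  targets=[
    [0,0,0,-0.08,0],
    [0,-0.08,0.03,-0.14,-0.16],
    [0,-0.15,0.06,-0.2,-0.32],
    [0,-0.2,0.08,-0.226,-0.48],
    [0,-0.22,0.08,-0.226,-0.64],
    [0,-0.22,0.08,-0.226,-0.722],
    [0,-0.22,0.08,-0.226,-0.722],
    [0,-0.22,0.08,-0.226,-0.722],
  ],
)

```text
time_s: 22.98
ee_pos: [528.8, 254.7, 229.3]
ee_rot: [-179.9, -0.1, -164.6]
force: [0.3, -0.7, -0.7]
gripper_width: 91.2
```

Run:
```python
from h import *
snap("wrist","w12")
move([610,40,200],15.5)
```

```text
from [528.5 254.7 229.3] [-1.7991e+02 -9.0000e-02 -1.6461e+02] t 23.03 shift [-0.0433 -0.4572  0.0592] turn -0.0024 dist 231.5
```

View pics/w12.png

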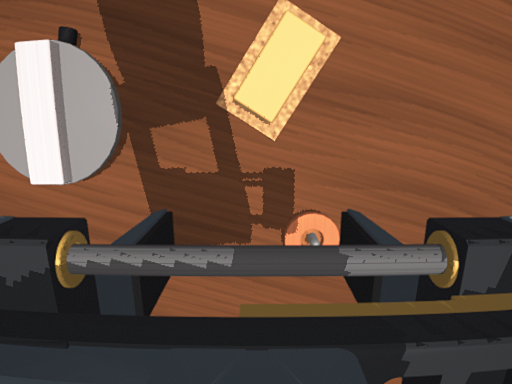

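Run:
```python
from meas import *
rect("w12",4,lambda H,S,V:(H>=12)&(H<=32)&(S>50)&(V>195),(215,0,345,142))
rect("w12",28,lambda H,S,V:(H>=17)&(H<=32)&(S>50)&(V>253)&(S<115),(225,5,335,128),5)
C,im=load("w12");hsv=cv2.cvtColor(im,cv2.COLOR_BGR2HSV)
print(hsv[60,280],hsv[30,275],hsv[20,325],hsv[50,240])
```

```text
w12 ctr 406.8 245.7  size 140.2 82.1  yaw -17.04Traceback (most recent call last):
  File "<stdin>", line 3, in <module>
  File "meas.py", line 7, in rect
    c=max(cv2.findContours(m,0,1)[0],key=cv2.contourArea)
ValueError: max() iterable argument is empty
```

Call:
arm_command(
  targets=[
    [0,-0.043,-0.45,0.05,0],
    [0,-0.043,-0.45,0.05,0],
    [0,-0.043,-0.45,0.05,0],
    [0,-0.043,-0.45,0.05,0],
    [0,-0.043,-0.45,0.05,0],
    [0,-0.043,-0.45,0.05,0],
    [0,-0.043,-0.45,0.05,0],
    [0,-0.043,-0.45,0.05,0],
  ],
)

```text
time_s: 23.7
ee_pos: [608.2, 43.0, 204.0]
ee_rot: [-180.0, -0.2, -164.8]
force: [-0.2, 0.6, 0.2]
gripper_width: 91.3
```

Run:
```python
from h import *
snap("wrist","w13")
move([519,13,100],15.5)
```

```text
from [608.1  44.  204.3] [-1.7997e+02 -1.4000e-01 -1.6466e+02] t 23.75 shift [ 0.1878 -0.0126  0.2091] turn -0.0036 dist 140.7
```

View pics/w13.png

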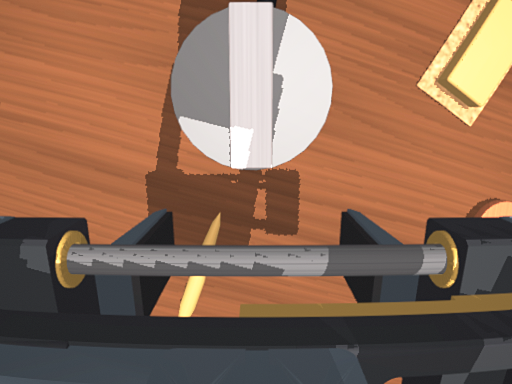

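Run:
```python
from meas import *
C,im=load("w12");hsv=cv2.cvtColor(im,cv2.COLOR_BGR2HSV)
print([tuple(hsv[y,x]) for x,y in((280,60),(290,30),(300,60),(260,100),(275,30),(325,30),(235,90))])
rect("w12",28,lambda H,S,V:(S>75)&(S<135)&(H>=19)&(V>235),(225,5,335,128),5)
a=cv2.imread("pics/w13.png")
cv2.imwrite("pics/c13.png",np.hstack([cv2.resize(im[0:140,210:345],(400,415),interpolation=2),cv2.resize(a[0:180,200:300],(300,415),interpolation=2)]))
C,im=load("w13")
g=im.astype(int)
for y in (20,60,110,150): print(y,[tuple(g[y,x]) for x in range(224,236,2)],[tuple(g[y,x]) for x in range(266,278,2)])
```

```text
[(np.uint8(24), np.uint8(108), np.uint8(253)), (np.uint8(24), np.uint8(109), np.uint8(253)), (np.uint8(24), np.uint8(107), np.uint8(253)), (np.uint8(24), np.uint8(107), np.uint8(253)), (np.uint8(21), np.uint8(129), np.uint8(246)), (np.uint8(14), np.uint8(133), np.uint8(225)), (np.uint8(16), np.uint8(126), np.uint8(246))]
w12 ctr 405.9 246.8  size 110.5 53.1  yaw -18.56
20 [(np.int64(137), np.int64(137), np.int64(141)), (np.int64(137), np.int64(136), np.int64(140)), (np.int64(148), np.int64(149), np.int64(157)), (np.int64(216), np.int64(218), np.int64(228)), (np.int64(218), np.int64(218), np.int64(227)), (np.int64(222), np.int64(223), np.int64(232))] [(np.int64(226), np.int64(226), np.int64(236)), (np.int64(229), np.int64(229), np.int64(238)), (np.int64(223), np.int64(223), np.int64(232)), (np.int64(171), np.int64(172), np.int64(184)), (np.int64(135), np.int64(136), np.int64(138)), (np.int64(137), np.int64(138), np.int64(140))]
60 [(np.int64(137), np.int64(137), np.int64(141)), (np.int64(138), np.int64(139), np.int64(141)), (np.int64(133), np.int64(135), np.int64(138)), (np.int64(216)
[... 849 characters left out ...]
159), np.int64(160), np.int64(170)), (np.int64(135), np.int64(135), np.int64(138)), (np.int64(136), np.int64(135), np.int64(139))]
150 [(np.int64(226), np.int64(227), np.int64(233)), (np.int64(227), np.int64(228), np.int64(233)), (np.int64(230), np.int64(231), np.int64(236)), (np.int64(163), np.int64(165), np.int64(178)), (np.int64(255), np.int64(255), np.int64(255)), (np.int64(255), np.int64(255), np.int64(255))] [(np.int64(221), np.int64(222), np.int64(232)), (np.int64(227), np.int64(226), np.int64(236)), (np.int64(221), np.int64(222), np.int64(231)), (np.int64(188), np.int64(191), np.int64(201)), (np.int64(230), np.int64(233), np.int64(237)), (np.int64(229), np.int64(232), np.int64(236))]
```

View pics/c13.png

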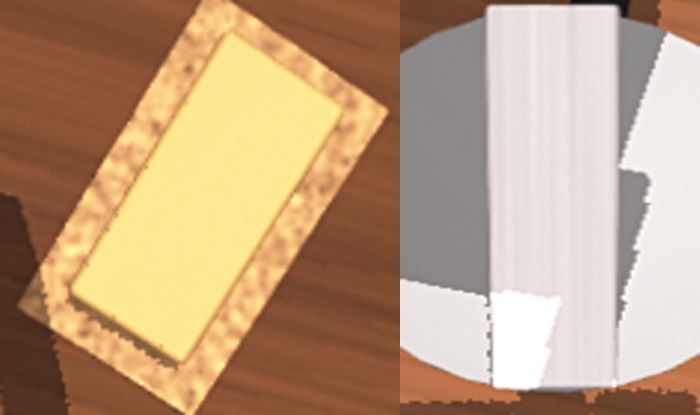

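Run:
```python
from meas import *
rect("w12",28,lambda H,S,V:(S>98)&(S<118)&(H>=23)&(H<=25)&(V>245),(225,5,335,128),7)
rect("w13",28,lambda H,S,V:(S>88)&(S<118)&(H>=23)&(H<=27)&(V>245),(425,5,512,128),5)
C,im=load("w13");g=im[:,:,1].astype(float)
def sub(y,x0,x1,s):
    d=np.diff(g[y,x0:x1])*s;i=d.argmax();return x0+i+1
L=[(sub(y,222,238,1),y) for y in range(12,118,6)];
R=[(sub(y,262,278,-1),y) for y in list(range(14,64,6))+list(range(75,118,6))]
print(L,R)
for e in(L,R):
    P=onz(C,e,60)[:,:2];f=np.polyfit(P[:,0],P[:,1],1);print(np.degrees(np.arctan(f[0])),f[0]*519+f[1])
cols=range(236,268,4)
print([np.abs(np.diff(g[155:180,x])).argmax()+156 for x in cols],[np.abs(np.diff(g[0:12,x])).argmax()+1 for x in cols])
for r in(168,3): print(onz(C,[(251,r)],60))
```

```text
w12 ctr 407.2 245.9  size 105.0 47.1  yaw -16.86
w13 ctr 368.3 244.6  size 18.7 18.0  yaw 18.84
[(np.int64(229), 12), (np.int64(229), 18), (np.int64(229), 24), (np.int64(229), 30), (np.int64(229), 36), (np.int64(229), 42), (np.int64(230), 48), (np.int64(230), 54), (np.int64(229), 60), (np.int64(229), 66), (np.int64(229), 72), (np.int64(229), 78), (np.int64(230), 84), (np.int64(230), 90), (np.int64(230), 96), (np.int64(230), 102), (np.int64(230), 108), (np.int64(230), 114)] [(np.int64(272), 14), (np.int64(272), 20), (np.int64(272), 26), (np.int64(273), 32), (np.int64(273), 38), (np.int64(273), 44), (np.int64(273), 50), (np.int64(273), 56), (np.int64(273), 62), (np.int64(273), 75), (np.int64(273), 81), (np.int64(273), 87), (np.int64(273), 93), (np.int64(272), 99), (np.int64(272), 105), (np.int64(272), 111), (np.int64(272), 117)]
15.177862599771712 -7.0360351971282284
15.538162255081433 33.86085085650555
[np.int64(169), np.int64(169), np.int64(169), np.int64(168), np.int64(168), np.int64(168), np.int64(168), np.int64(168)] [np.int64(2), np.int64(2), np.int64(2), np.int64(2), np.int64(2), np.int64(2), np.int64(2), np.int64(2)]
[[591.96  32.91  60.  ]]
[[448.58  -5.73  60.  ]]
```

Run:
```python
from h import *
move([519.9,13.5,45],15.4)
```

```text
from [608.1  44.  204.3] [-1.7997e+02 -1.4000e-01 -1.6466e+02] t 23.75 shift [ 0.1855 -0.0121  0.3191] turn -0.0014 dist 184.6
```

Call:
arm_command(
  targets=[
    [0,0.07,-0.005,0.03,0],
    [0,0.14,-0.01,0.08,0],
    [0,0.1855,-0.012,0.15,0],
    [0,0.1855,-0.012,0.21,0],
    [0,0.1855,-0.012,0.25,0],
    [0,0.1855,-0.012,0.275,0],
    [0,0.1855,-0.012,0.275,0],
    [0,0.1855,-0.012,0.275,0],
  ],
)

```text
time_s: 24.42
ee_pos: [519.4, 15.0, 67.2]
ee_rot: [-180.0, -0.2, -164.6]
force: [-0.0, 1.4, 0.1]
gripper_width: 91.0
```

Run:
```python
from h import *
move([519.9,13.5,45],15.4)
C,a=snap("side","s13")
cv2.imwrite("pics/c14.png",cv2.resize(a[140:250,180:290],(500,500),interpolation=2))
```

```text
from [519.4  15.   67.2] [-179.99   -0.18 -164.57] t 24.42 shift [-0.0003 -0.0031  0.0444] turn 0.0007 dist 22.2
```

View pics/c14.png

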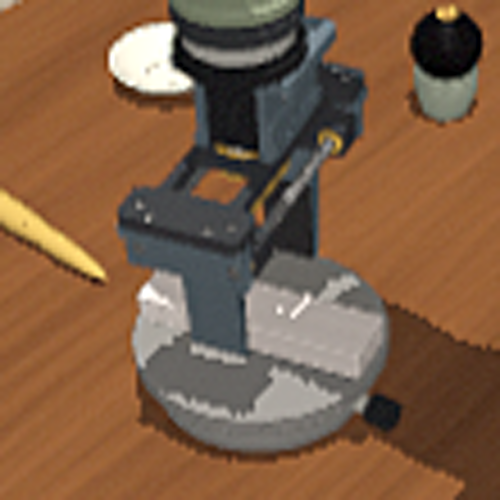

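Call:
arm_command(
  targets=[
    [0,0,-0.003,0.02,0],
    [0,0,-0.003,0.035,0],
    [0,0,-0.003,0.042,0],
    [0.1,0,-0.003,0.043,0],
    [0.3,0,-0.003,0.043,0],
    [1,0,-0.003,0.043,0],
    [1,0,-0.003,0.043,0],
    [1,0,-0.003,0.043,0],
  ],
  squeeze=25,
)

```text
time_s: 25.13
ee_pos: [520.9, 13.2, 46.7]
ee_rot: [-180.0, -0.0, -164.6]
force: [0.2, -0.7, 1.1]
gripper_width: 60.5
```

Call:
arm_command(
  targets=[
    [1,0,0,0,0],
    [1,0,0,0,0],
    [1,0,0,0,0],
    [1,0,0,0,0],
  ],
)

```text
time_s: 25.47
ee_pos: [521.0, 13.3, 46.8]
ee_rot: [-180.0, -0.0, -164.6]
force: [-0.7, 0.0, 0.3]
gripper_width: 39.5
```

Call:
arm_command(
  targets=[
    [1,0,0,0,0],
    [1,0,0,-0.01,0],
    [1,0,0,-0.04,0],
    [1,0,0,-0.1,0],
    [1,0,0,-0.17,0],
    [1,0,0,-0.23,0],
    [1,0,0,-0.26,0],
    [1,0,0,-0.26,0],
  ],
)

```text
time_s: 26.13
ee_pos: [523.2, 13.4, 180.7]
ee_rot: [-179.8, 0.4, -164.6]
force: [0.6, -0.2, -3.0]
gripper_width: 39.9
```

Run:
```python
from meas import *
C,a=snap("side","s14");C,b=snap("wrist","w14")
cv2.imwrite("pics/c15.png",np.hstack([cv2.resize(a[80:250,150:320],(288,384),interpolation=2),b]))
# strip from w2/w1/w8, static
rect("side0",4,lambda H,S,V:V<60,(0,0,1,1)) if 0 else None
for n in("scene","side"):
    im=cv2.imread(f"pics/{n}0.png");C=cam(n);V=im.max(2);m=(V<75).astype(np.uint8);k=np.zeros_like(m)
    x0,y0,x1,y1=(200,155,262,192) if n=="scene" else (298,172,366,216)
    k[y0:y1,x0:x1]=1;m*=k;c=max(cv2.findContours(m,0,1)[0],key=cv2.contourArea)
    r=cv2.minAreaRect(onz(C,c.reshape(-1,2),4)[:,:2].astype(np.float32));print(n,r)
move([480,-230,200],161)
```

```text
scene ((369.85162353515625, -257.75927734375), (59.730995178222656, 173.6579132080078), 78.43274688720703)
side ((371.36590576171875, -257.9637451171875), (72.39926147460938, 183.182373046875), 79.73043823242188)
from [520.4  13.4 176.4] [-179.96   -0.05 -164.59] t 26.23 shift [ 0.21 -0.45 -0.05] turn 0.7646 dist 247.8
```

View pics/c15.png

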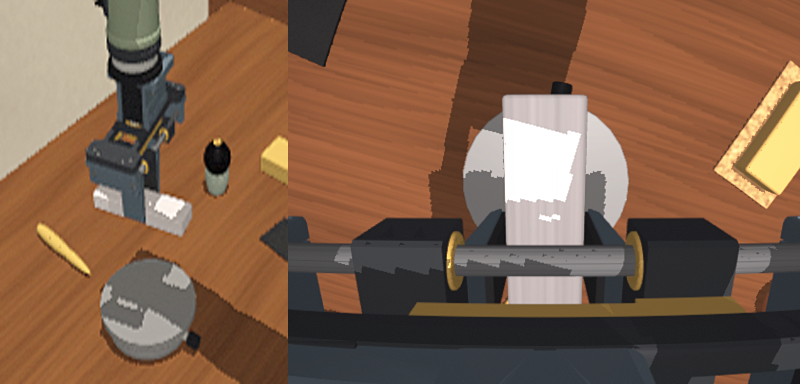

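Run:
```python
from meas import *
move([440,-165,240],169.5)
```

```text
from [520.4  13.4 176.4] [-179.96   -0.05 -164.59] t 26.23 shift [ 0.25 -0.3  -0.13] turn 0.5757 dist 205.7
```

Call:
arm_command(
  targets=[
    [1,0.03,-0.04,-0.03,0.08],
    [1,0.07,-0.09,-0.06,0.17],
    [1,0.12,-0.14,-0.08,0.26],
    [1,0.16,-0.19,-0.1,0.35],
    [1,0.2,-0.24,-0.12,0.44],
    [1,0.23,-0.28,-0.13,0.52],
    [1,0.25,-0.3,-0.13,0.575],
    [1,0.25,-0.3,-0.13,0.575],
  ],
)

```text
time_s: 26.9
ee_pos: [437.5, -166.2, 239.7]
ee_rot: [-179.9, -0.3, 169.3]
force: [0.5, -0.4, -2.4]
gripper_width: 40.1
```

Call:
arm_command(
  targets=[
    [1,0,0,0,0],
    [1,0,0,0,0],
  ],
)

```text
time_s: 27.07
ee_pos: [436.6, -165.6, 237.8]
ee_rot: [-180.0, -0.5, 169.3]
force: [0.0, 0.6, -2.8]
gripper_width: 39.8
```

Run:
```python
from meas import *
snap("wrist","w15")
```

```text
(no output)
```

View pics/w15.png

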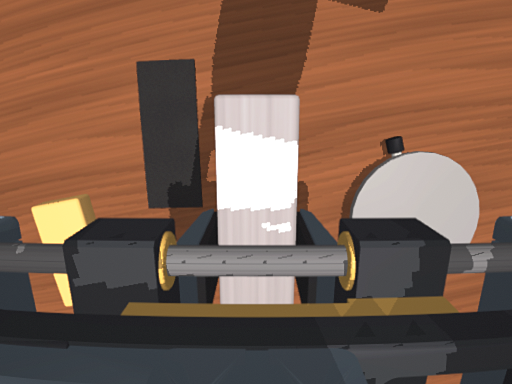

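Strip fully in view. Measure it, and the bar's front edge in the tool frame.

Run:
```python
from meas import *
rect("w15",4,lambda H,S,V:(V<75),(125,45,206,209),5)
C,im=load("w15");V=im.max(2)
print([V[120,x] for x in range(134,150,2)],[V[150,x] for x in range(192,214,2)],[V[y,175] for y in range(200,216,2)],[V[y,165] for y in range(54,68,2)])
s=np.load("pics/w15.npy",allow_pickle=True).item()["s"];R=Ro.from_euler("xyz",s["ee_rot"],degrees=True).as_matrix()
# bar top at tip+13.2
for q in([(x,95.5) for x in(225,256,290)],[(215,110),(217,200)],[(299.5,110),(298,200)]):
    P=onz(C,q,s["ee_pos"][2]+13.2);print((P-s["ee_pos"])@R)
```

```text
w15 ctr 372.3 -261.4  size 179.6 69.9  yaw -9.31
[np.uint8(164), np.uint8(162), np.uint8(164), np.uint8(125), np.uint8(54), np.uint8(54), np.uint8(55), np.uint8(56)] [np.uint8(55), np.uint8(58), np.uint8(33), np.uint8(36), np.uint8(98), np.uint8(99), np.uint8(98), np.uint8(98), np.uint8(97), np.uint8(93), np.uint8(105)] [np.uint8(33), np.uint8(35), np.uint8(34), np.uint8(33), np.uint8(80), np.uint8(96), np.uint8(97), np.uint8(93)] [np.uint8(168), np.uint8(166), np.uint8(164), np.uint8(66), np.uint8(55), np.uint8(56), np.uint8(56)]
[[ 75.36 -14.81 -12.5 ]
 [ 75.32  -0.38 -12.51]
 [ 75.37  15.44 -12.51]]
[[ 68.76 -19.62 -12.56]
 [ 25.34 -19.72 -12.96]]
[[ 68.77  20.02 -12.58]
 [ 25.36  20.43 -12.98]]
```

Run:
```python
from meas import *
a=np.radians(-9.31);u=np.array([np.cos(a),np.sin(a)]);v=np.array([-u[1],u[0]]);c=np.array([372.3,-261.4])
X=[[*(c+sx*90*u+sy*35*v),4] for sx,sy in((1,1),(1,-1),(-1,-1),(-1,1))]
o=[]
for t in("w1","w2","side0","scene0"):
    if t[0]=="w": C,im=load(t)
    else: C,im=cam(t[:-1]),cv2.imread(f"pics/{t}.png")
    p=proj(C,X);print(t,p.round(1).tolist())
    big=cv2.resize(im,None,fx=4,fy=4,interpolation=cv2.INTER_CUBIC);cv2.polylines(big,[((p+.5)*4).astype(int)],True,(0,255,0),1)
    q=(p[:2].mean(0) if t[0]=="w" else p.mean(0))*4;x,y=int(np.clip(q[0]-200,0,1648)),int(np.clip(q[1]-140,0,1250))
    o.append(big[y:y+280,x:x+400])
cv2.imwrite("pics/c16.png",np.vstack([np.hstack(o[:2]),np.hstack(o[2:])]))
move([373,-261.5,100],170.7)
```

```text
w1 [[229.5, 160.6], [270.5, 183.4], [215.1, 278.1], [176.5, 258.3]]
w2 [[406.5, 176.7], [443.0, 199.5], [376.2, 294.4], [340.2, 275.5]]
side0 [[303.0, 184.6], [317.7, 175.4], [362.8, 201.5], [348.0, 212.2]]
scene0 [[216.7, 188.0], [205.7, 178.5], [242.4, 158.4], [253.7, 166.8]]
from [ 437.1 -165.4  238.2] [-179.98   -0.48  169.34] t 27.12 shift [ 0.09 -0.21  0.28] turn -0.0302 dist 180.1
```

View pics/c16.png

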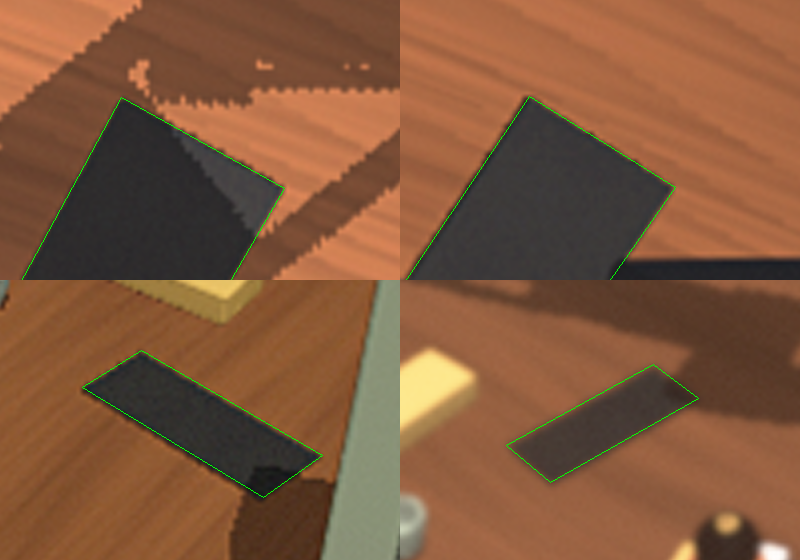

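Run:
```python
from meas import *
C,im=load("w1");print(onz(C,[(348,136),(389,152),(312,222),(343,236)],30).round(0))
```

```text
[[ 560. -385.   30.]
 [ 560. -449.   30.]
 [ 427. -385.   30.]
 [ 423. -437.   30.]]
```

Call:
arm_command(
  targets=[
    [1,0.01,-0.04,0.03,-0.03],
    [1,0.03,-0.09,0.08,-0.03],
    [1,0.05,-0.14,0.13,-0.03],
    [1,0.075,-0.18,0.18,-0.03],
    [1,0.09,-0.205,0.22,-0.03],
    [1,0.09,-0.21,0.26,-0.03],
    [1,0.09,-0.21,0.28,-0.03],
    [1,0.09,-0.21,0.28,-0.03],
  ],
)

```text
time_s: 27.78
ee_pos: [370.9, -258.3, 96.0]
ee_rot: [179.8, -0.8, 170.7]
force: [0.1, -0.1, -1.8]
gripper_width: 39.7
```

Run:
```python
from h import *
move([373,-261.5,18],170.7)
```

```text
from [ 370.9 -258.3   96. ] [179.83  -0.8  170.75] t 27.78 shift [-0.0073 -0.006   0.1558] turn 0.0011 dist 78.0
```

Call:
arm_command(
  targets=[
    [1,-0.004,-0.003,0.03,0],
    [1,-0.007,-0.006,0.07,0],
    [1,-0.007,-0.006,0.11,0],
    [1,-0.007,-0.006,0.135,0],
    [1,-0.007,-0.006,0.148,0],
    [1,-0.007,-0.006,0.15,0],
    [1,-0.007,-0.006,0.15,0],
    [1,-0.007,-0.006,0.15,0],
  ],
)

```text
time_s: 28.45
ee_pos: [373.9, -261.8, 21.8]
ee_rot: [179.9, -0.7, 170.8]
force: [0.5, -0.1, -3.0]
gripper_width: 39.6
```

Run:
```python
from h import *
C,a=snap("side","s16")
cv2.imwrite("pics/c17.png",cv2.resize(a[130:230,280:380],(500,500),interpolation=2))
move([373,-261.5,11],170.7)
```

```text
from [ 373.8 -261.9   21.9] [179.89  -0.68 170.78] t 28.5 shift [0.0015 0.0004 0.0218] turn 0.0017 dist 10.9
```

View pics/c17.png

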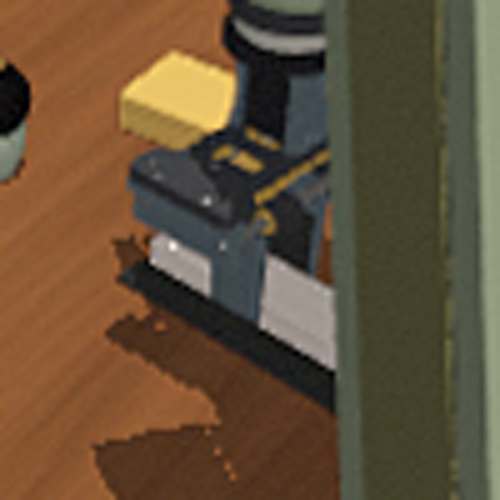

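Call:
arm_command(
  targets=[
    [1,0.001,0,0.007,0],
    [1,0.0015,0,0.013,0],
    [1,0.0015,0,0.018,0],
    [1,0.0015,0,0.021,0],
    [1,0.0015,0,0.0215,0],
    [1,0.0015,0,0.0215,0],
  ],
)

```text
time_s: 29.0
ee_pos: [372.8, -261.7, 11.2]
ee_rot: [179.9, -0.7, 170.8]
force: [-1.4, 0.9, -0.2]
gripper_width: 39.8
```

Call:
arm_command(
  targets=[
    [1,0,0,0.001,0],
    [1,0,0,0.001,0],
  ],
)

```text
time_s: 29.17
ee_pos: [372.8, -261.7, 10.9]
ee_rot: [179.9, -0.7, 170.8]
force: [-0.9, 0.8, 1.1]
gripper_width: 39.9
```

In contact; release and rise.

Call:
arm_command(
  targets=[
    [0.5,0,0,0.001,0],
    [0.45,0,0,0,0],
    [0.3,0,0,0,0],
    [0.15,0,0,0,0],
    [0.05,0,0,0,0],
    [0.05,0,0,-0.06,0],
    [0,0,0,-0.13,0],
    [0,0,0,-0.2,0],
  ],
)

```text
time_s: 29.83
ee_pos: [373.3, -261.6, 111.5]
ee_rot: [179.8, -0.8, 170.8]
force: [0.7, -0.8, -0.5]
gripper_width: 87.3
```

Run:
```python
from h import *
move([440,-210,260],170.7)
```

```text
from [ 373.3 -261.6  111.5] [179.82  -0.81 170.77] t 29.83 shift [-0.1109  0.1243 -0.2982] turn 0.0015 dist 170.8
```

Call:
arm_command(
  targets=[
    [0,-0.03,0.03,-0.08,0],
    [0,-0.06,0.06,-0.16,0],
    [0,-0.1,0.11,-0.23,0],
    [0,-0.11,0.124,-0.298,0],
    [0,-0.11,0.124,-0.298,0],
    [0,-0.11,0.124,-0.298,0],
    [0,-0.11,0.124,-0.298,0],
    [0,-0.11,0.124,-0.298,0],
  ],
)

```text
time_s: 30.5
ee_pos: [438.1, -209.9, 258.1]
ee_rot: [179.8, -1.0, 170.7]
force: [-0.1, 0.3, 0.3]
gripper_width: 91.0
```

Run:
```python
from meas import *
snap("wrist","w16");C,a=snap("side","s17");C,b=snap("scene","sc17")
C,im=load("w16");print(env.state()["ee_pos"])
cv2.imwrite("pics/c18.png",np.vstack([np.hstack([a,b])])[:, :] if 0 else cv2.resize(np.hstack([a,b]),(800,300)))
```

```text
[ 438.42 -210.09  258.32]
```

View pics/w16.png

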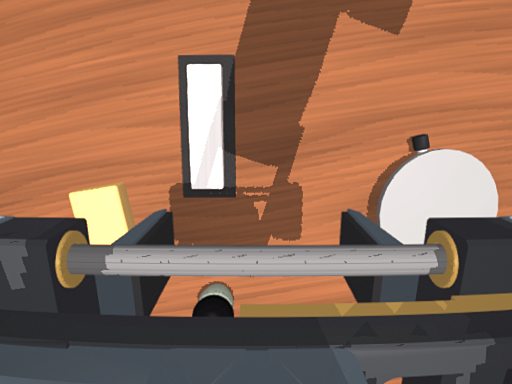

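View pics/c18.png

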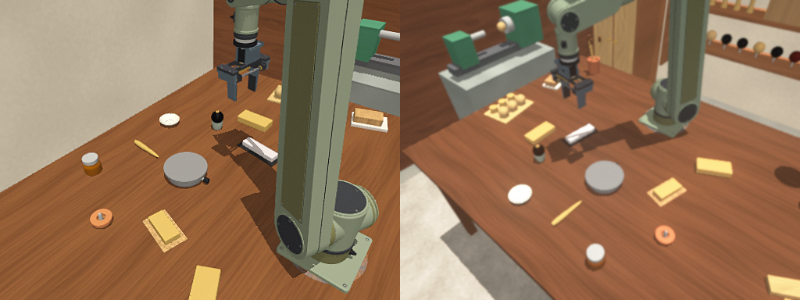

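Run:
```python
from meas import *
rect("w16",4,lambda H,S,V:(V<75)|((S<40)&(V>190)),(172,48,240,202),5)
rect("w16",24,lambda H,S,V:(S<40)&(V>200),(172,48,240,202),3)
C,a=load("s17");D,b=load("sc17")
for n,i in(("s0",cv2.imread("pics/side0.png")),):
    pass
def burn(im,r):
    h=cv2.cvtColor(im,cv2.COLOR_BGR2HSV);m=((h[:,:,0]>=17)&(h[:,:,0]<=32)&(h[:,:,2]>170)&(h[:,:,1]>60)).astype(np.uint8)
    m=m[r[1]:r[3],r[0]:r[2]];return cv2.moments(m,True)
for im0,im1,r in((cv2.imread("pics/side0.png"),a,(160,170,212,212)),(cv2.imread("pics/scene0.png"),b,(185,250,240,295))):
    for i in(im0,im1):
        M=burn(i,r);print(M["m00"],M["m10"]/M["m00"],M["m01"]/M["m00"])
cv2.imwrite("pics/c19.png",np.hstack([cv2.resize(a[120:190,240:310],(400,400),interpolation=2),cv2.resize(b[160:230,150:220],(400,400),interpolation=2)]))
```

```text
w16 ctr 372.2 -261.3  size 176.9 69.4  yaw -9.68
w16 ctr 371.2 -261.4  size 149.2 40.9  yaw -9.05
168.0 25.857142857142858 18.74404761904762
177.0 25.706214689265536 18.694915254237287
252.0 26.05952380952381 23.313492063492063
257.0 26.116731517509727 23.24124513618677
```

View pics/c19.png

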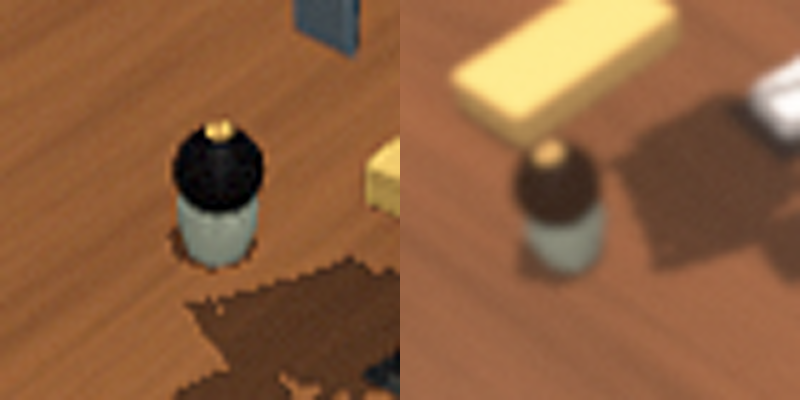

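All pieces are in place within about 1 mm, the burnisher has not moved, and the arm is clear. I'm handing in.

```bash
python3 -c "
from workcell import env
print(env.job_done(), env.state()['time_s'])"
```

```text
the job is handed in; nothing more can be done
the job is handed in; nothing more can be done
```

The stack was taken apart from the top down in the order asked, and the job was handed in after about 31 s of the 122 s allowed. I got no verdict. The last camera checks, with the gripper clear of everything, showed:

| Piece | Where it is | What the check showed |
|---|---|---|
| Tama | On the cup's rim, cup upright | Seen in both the side and scene views |
| Washer | Flat on the foot of the pin stand | Pin in the middle of the bore |
| Block | On the cork mat | About 0.5 mm off centre, lined up within about 0.2° |
| Bar | On the rubber strip | About 1 mm off centre, lined up within about 0.5° |

The burnisher is where it was, unmoved in either fixed camera to within 0.2 px.

**Checks that disagreed:**
- **Strip position:** the first side and scene estimates differed from the wrist camera by about 3 mm. Its outline, projected back into all four earlier pictures, fitted, so I used the wrist value.
- **Block angle:** one reading gave 1.6° off, because the colour mask had picked up bits of cork. A stricter mask gave the 0.2° in the table.

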